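# Clamp the amber specimen block in the sprung holder

## Robot

A 6-joint arm with a two-finger parallel gripper is mounted at the origin on the work surface. World frame = base frame: x ahead of the robot, y to its left, z up, the work surface at z = 0. Lengths are in m, angles in rad, forces in N, time in s.
With the tool pointing down it reaches from about 0.225 to 0.725 m from the base axis. Payload 3.1 kg.
Tool frame: the origin (TCP) lies at the very end of the fingers, on their centre line; the grasp point (between the pads) lies 19 mm behind it; z points along the fingers, y is the direction in which the jaws open and shut (so a half turn about z gives the same grasp; the last joint's range is limited). The gripper opens to 85 mm and grips with 20 to 120 N. Pads are 22 mm wide; open, the fingers measure 114 mm over their backs; the gripper's body (76 mm by 85 mm) begins 54 mm behind the grasp point. The pads swing forward as they close: fully open they stand 13 mm farther back than shut.
Start: joints at [-1.409, 0.048, 0.099, 1.622, 0, 1.443], TCP at [0.15, -0.503, 0.231] pointing down, gripper open.
Joint ranges: [-2.91, 2.91], [-0.99, 1.94], [-1.21, 1.42], [-2.12, 2.29], [-1.49, 1.47], [-3.14, 3.14]. Speed limits (rad/s): [2.79, 2.79, 3.14, 3.14, 3.14, 3.14].

## Interface

Orientations are given as a unit quaternion [w, x, y, z].
In Python, from plant import bot, vision, job gives the robot as it stands. The module is installed in compiled form; this text tells all that it offers.
- The arm moves only by the tool step_arm, never from a script. Its argument "moves" is a list of rows, each a list of 7 numbers: the shift along the tool's x, y, z in m, then the turn, a rotation vector about the tool's x, y, z in rad, then the finger opening in m, from 0 to 0.0854. A call has 1 to 20 rows; each row is the pose to reach, as a shift and turn from the pose measured when the call began, along the tool's axes at that moment; what a row does not reach only later rows make up. A row lasts 1/12 s, in which the tool goes at most 41.7 mm and 7.16 degrees, less where a joint would pass 70% of its speed; a pose out of reach is approached as far as the arm can. A call with a gripper value outside its range is refused whole. The fingers move at their own pace and stop on an object; "force" is the grip in N (left out, the last holds). Time passes only in rows, so rows that repeat a pose let the fingers close. It gives the time, the measured TCP pose, the force and the opening at its end, in the units of the state.
- bot.get_obs(): the state, without advancing time (a new reading comes with each control period).
- vision.snapshot(name): name is "side" or "top"; returns a dict with "image" (420x560x3 uint8, red, green, blue), "camera_matrix" (3x3 intrinsics, pixels), "R" (3x3) and "t" (3): a world point X has camera coordinates R X + t. Camera axes: x right, y down, z forward; pixel columns grow to the right and rows downward; lengths in m; the calibration is good to about 2 mm. A picture is of the moment at which its call begins. There is no depth.
- job.close_job(): hands the job in, once; it reports no verdict.
The state is a dict: "time": time; "qpos": joint angles; "joint_vel": joint speeds; "effort": joint torques, N m; "position": TCP position; "ee_rot": TCP orientation; "force": force on the tool from outside, world axes, zero at the start; "torque": the same for the moment, N m; "finger_gap": finger opening in m.
Only numpy, scipy, OpenCV 4.12 (cv2) and the standard library are available. Lean on these libraries where they do the work, as an engineer would, in place of code of your own. Each camera call takes 0.05 s, during which the arm holds its last target.

## Task

Take the amber resin block from its compartment of the sloped rack and load it in the sprung specimen holder, whose cross-slide was left clamped somewhere unknown along its short travel: push the red jaw back gently with the block's end, set the block down flat in the blue-walled pocket, coloured face up, and leave it pressed by the jaw squarely against the blue fixed stop, fully down on the pocket floor. Leave the other three blocks, the well plate and the dish where they are.

Things in the scene. Friction and masses are not known exactly. Their poses are not given: they have to be found in the camera images.
- amber_center (a point): Amber-orange resin block on a white foot, 40 x 28 x 30 mm (its x, y, z), 30 to 65 g; the point is its centre, 15 mm above its underside; z points out of its coloured top. It lies in a compartment of the sloped rack, tilted with the floor, one end against the lower lip, up to 8 mm off the compartment's middle. Grip it across its 28 mm width (y).
- rack: White fixed rack, 276 mm wide (y), four compartments side by side; origin under the centre of its foot, x level and pointing up the slope. Its floor slopes at 25 degrees, rising along x. Measured square to the floor, the lip at the low end is 8 mm high and the dividers, at 68 mm pitch, 6 mm. Its back edge is about 0.1 m above the bench.
- stage (a point): Point on the holder's base, level with the pocket floor (20 mm above the bench), at the middle of the cross-slide's travel; x points from the blue fixed stop to the red jaw, y along the travel, z up. The pocket's centre lies at x = 0, z = 0, but anywhere from y = -18 to +18 mm, as the slide was left: no reading gives it, so see it or feel for it.
- holder: Fixed aluminium base, 160 x 110 x 12 mm (x from -70 to +90 mm), origin at its underside, 20 mm below the stage point, same axes. On it sits the grey cross-slide, 128 x 60 mm, top = pocket floor, clamped (takes 25 N without moving) at an unknown y within +-18 mm. It carries stop, walls, jaw and, at x = 73 to 83 mm, an end plate (40 mm wide, top 42 mm above the bench).
- stage_end (a point): Point of the base 78 mm along x from the stage point, same height and axes. About the pocket: stop face at x = -20 mm, 6 mm high, 12 mm thick; side walls' inner faces 31 mm apart (block 28 mm), 6 mm high, 6 mm thick, x = -20 to +10 mm. A block held above these can push the jaw back with its end. The jaw's rubbing can hold a released block slightly high until pressed down.
- jaw (a joint): How far the red jaw is pushed back along x, in m: 0 untouched, rigid end stop at 0.008. Spring: 2.4 N at 0, 5.6 N at the end stop. Jaw: 24 mm wide (y, centred on the pocket), its top 24 mm above the pocket floor, upright square-edged face at x = 16 mm and back at 30 mm when untouched. It leaves 36 mm for the 40 mm block, 44 mm fully back; it reads 0.004 with the block seated.
- green_center (a point): centre of the green resin block, same size and kind as the amber one, in another compartment of the rack; must stay there
- blue_center (a point): centre of the blue resin block, same size and kind as the amber one, in another compartment of the rack; must stay there
- grey_center (a point): centre of the grey resin block, same size and kind as the amber one, in another compartment of the rack; must stay there
- well_plate: clear flat well plate, 85 x 127 x 14 mm, origin at its underside; bystander
- dish: clear round dish, 88 mm across, 18 mm high, origin at its underside; bystander
Things that resemble listed ones, but are neither listed nor needed, are in the scene too. Of the things that look like the part that bears amber_center, the smaller one is meant. Several things look just like the holder: the one meant starts farthest from the robot's base.

How it is judged:
By the outcome, as a careful person would: the job done as asked, in the order asked, and still so for the second after the job is handed in, with the robot touching nothing.
It also fails if it takes over 70 s, if anything falls off the work surface, if the arm or the gripper's body presses on something with over 40 N, if the wrist force passes 120 N, or if a joint passes its speed limit or range.

## Working session

There is one attempt and no reset: what is moved stays moved. The work goes in short steps, Python scripts to look and compute and a tool call to move; the robot and the scene stay as the last step left them, time stands still between calls to the robot, and variables do not carry over. Pictures are saved under pics/ and viewed, and the job is handed in when it is done.

Besides the shell and the picture viewer there is one more tool, called after "Request:" as name([rows], argument=value, ...), one row to a line, values as JSON. step_arm: Moves the arm, as the interface text tells. Its arguments: {"type":"object","properties":{"moves":{"type":"array"},"force":{"type":"number"}},"required":["moves"]}

```bash
mkdir -p pics
cat > h.py <<'E'
import numpy as np, cv2
from plant import bot, vision, job
def snap(n,fn):
    s=vision.snapshot(n); cv2.imwrite('pics/'+fn+'.png',s['image'][:,:,::-1]); np.savez('pics/'+fn+'.npz',**s); return s
E
python3 - <<'E'
from h import *
for n in('side','top'):
    s=snap(n,n+'0'); print(n,s['camera_matrix'],s['R'],s['t'])
print(bot.get_obs())
E
```

```text
side [[464.66515599   0.         282.69422056]
 [  0.         464.66515599 208.55668343]
 [  0.           0.           1.        ]] [[ 0.86333378 -0.50452623 -0.01039558]
 [-0.38377955 -0.64305987 -0.66271205]
 [ 0.32767064  0.57613131 -0.74880216]] [-0.48001033  0.30336675  0.804555  ]
top [[436.17785675   0.         276.66492466]
 [  0.         436.17785675 208.52588275]
 [  0.           0.           1.        ]] [[ 0.04032762 -0.99917458 -0.00488328]
 [-0.97850011 -0.03850291 -0.20262047]
 [ 0.2022652   0.01294949 -0.97924517]] [0.02133789 0.59382494 0.87460626]
{'time': 0.1, 'qpos': array([-1.40877226e+00,  4.86916963e-02,  9.77568349e-02,  1.62202868e+00,
       -6.80018048e-06,  1.44293258e+00]), 'joint_vel': array([ 2.59498100e-04, -2.28452255e-05,  3.28146411e-03, -7.61566201e-04,
       -3.52009293e-04, -6.77625390e-04]), 'effort': array([ 2.66219678e-03, -3.39851975e+01,  3.20935643e+01,  1.57613272e-02,
       -6.08520645e-05,  1.01204325e-06]), 'position': array([ 0.14993083, -0.50254937,  0.2302276 ]), 'ee_rot': array([-1.08339307e-03,  9.89513428e-01,  1.44436842e-01, -2.19069092e-05]), 'force': array([ 0.75421593, -0.5771036 , -0.62527532]), 'torque': array([ 0.0153993 , -0.04401978, -0.00768566]), 'finger_gap': 0.0850246867573477}
```

View pics/side0.png

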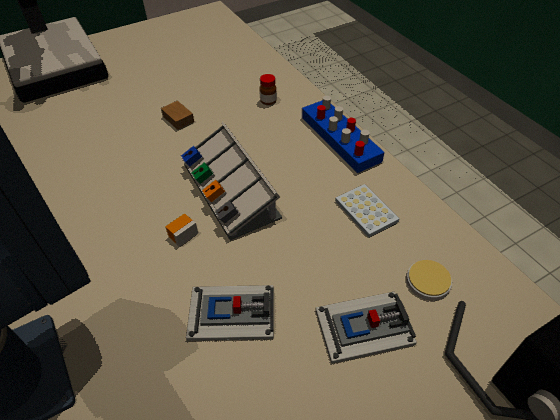

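View pics/top0.png

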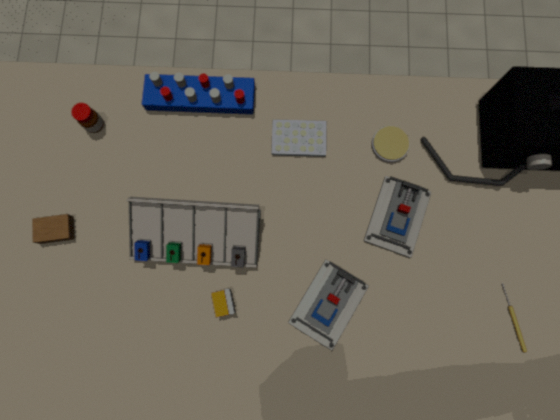

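Run:
```python
import cv2,numpy as np
def crop(f,x0,y0,w,h,k):
    i=cv2.imread(f'pics/{f}.png')[y0:y0+h,x0:x0+w]; i=cv2.convertScaleAbs(i,alpha=1.5); return cv2.resize(i,None,fx=k,fy=k,interpolation=cv2.INTER_CUBIC)
a=crop('top0',120,190,150,140,5);cv2.imwrite('pics/c1.png',cv2.resize(a,(640,597)))
cv2.imwrite('pics/c2.png',crop('top0',360,170,75,90,6))
cv2.imwrite('pics/c3.png',crop('side0',160,120,130,130,4))
cv2.imwrite('pics/c4.png',crop('side0',310,285,110,80,7))
```

```text
(no output)
```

View pics/c1.png

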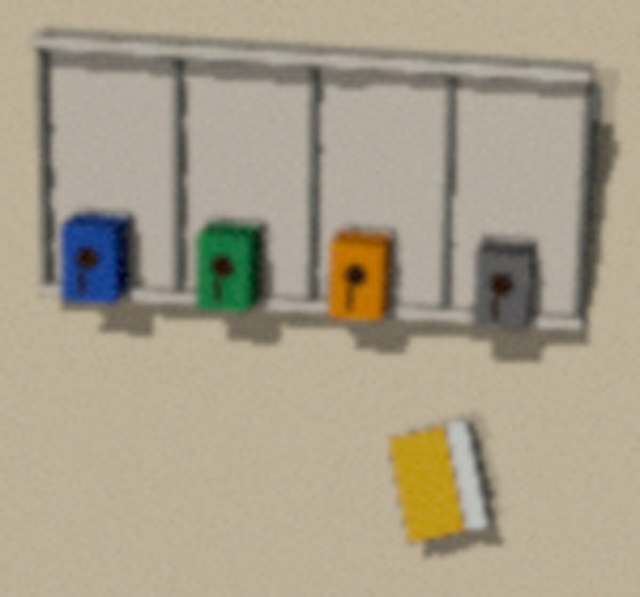

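View pics/c2.png

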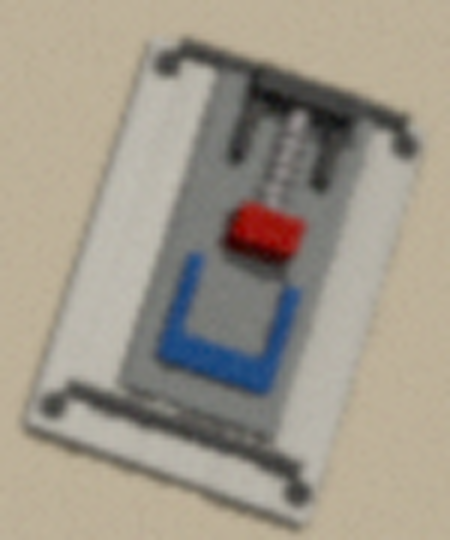

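View pics/c3.png

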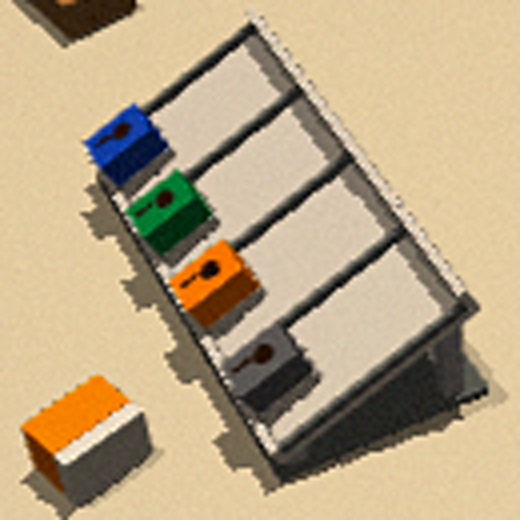

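View pics/c4.png

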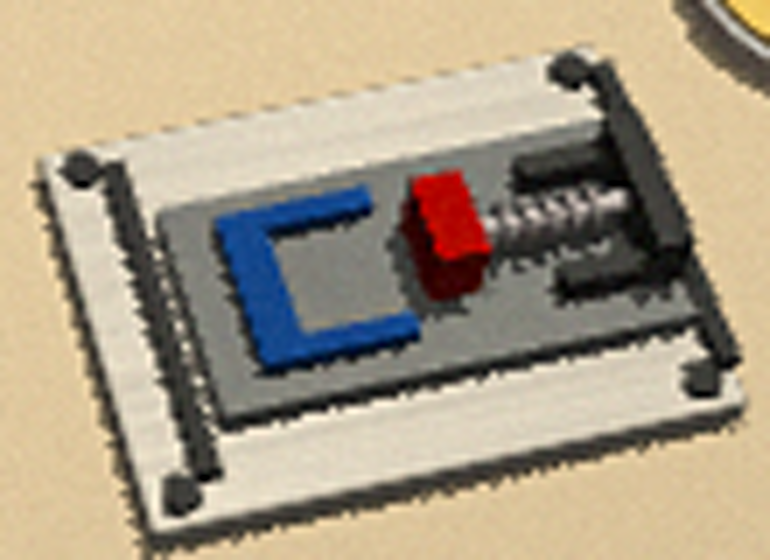

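The amber candidates are the rack block (top view 204,254) and the loose, larger block on its side (223,303). The rack one is smaller and lies in a compartment, so that is the one. The holder candidates are (398,215) and (330,305). The base is near (287,504), so (398,215) is farther and is the one meant. The crops confirm both choices.

```bash
cat >> h.py <<'E'
def ray(s,p):
    K,R,t=s['camera_matrix'],s['R'],s['t']
    d=R.T@np.linalg.inv(K)@np.array([p[0],p[1],1.]); return -R.T@t,d
def onz(s,p,z):
    c,d=ray(s,p); return c+d*(z-c[2])/d[2]
def onplane(s,p,q,n):
    c,d=ray(s,p); return c+d*(n@(q-c))/(n@d)
def tri(s1,p1,s2,p2):
    c1,d1=ray(s1,p1);c2,d2=ray(s2,p2)
    a=np.linalg.lstsq(np.c_[d1,-d2],c2-c1,rcond=None)[0]
    x,y=c1+d1*a[0],c2+d2*a[1]; return (x+y)/2,np.linalg.norm(x-y)
def proj(s,X):
    v=s['camera_matrix']@(s['R']@np.asarray(X)+s['t']); return v[:2]/v[2]
def hmask(im,lo,hi,box):
    h=cv2.cvtColor(im,cv2.COLOR_RGB2HSV); m=cv2.inRange(h,lo,hi); k=np.zeros_like(m); x0,y0,x1,y1=box; k[y0:y1,x0:x1]=m[y0:y1,x0:x1]; return k
E
python3 - <<'E'
from h import *
T=dict(np.load('pics/top0.npz'));S=dict(np.load('pics/side0.npz'))
def poly(m,e):
    c=max(cv2.findContours(m,cv2.RETR_EXTERNAL,cv2.CHAIN_APPROX_NONE)[0],key=cv2.contourArea)
    return c, cv2.approxPolyDP(c,e,True)[:,0]
for nm,s,box in(('top',T,(375,180,425,250)),('side',S,(325,295,415,355))):
    m=hmask(s['image'],(100,120,60),(125,255,255),box)
    c,p=poly(m,2); print(nm,'blue',m.sum()/255,p.tolist())
    pts=np.array([onz(s,q,0.026)[:2] for q in c[:,0]+0.0])*1000
    r=cv2.minAreaRect(pts.astype(np.float32)); print(r)
    h=cv2.cvtColor(s['image'],cv2.COLOR_RGB2HSV)
    m=hmask(s['image'],(0,150,60),(8,255,255),box)|hmask(s['image'],(172,150,60),(180,255,255),box)
    c,p=poly(m,1.2); print('red',p.tolist())
    for q in p: print(q,h[q[1],q[0]],onz(s,q,0.044)[:2].round(4))
for nm,s,box in(('top',T,(192,235,218,272)),('side',S,(195,175,230,205))):
    for v in (60,150,170,200):
        m=hmask(s['image'],(8,150,v),(25,255,255),box); c,p=poly(m,1.2); print(nm,v,'amber',m.sum()/255,p.tolist())
E
```

```text
top blue 153.0 [[391, 213], [387, 229], [404, 234], [409, 219], [401, 230], [390, 225]]
((575.9931030273438, -222.41627502441406), (41.73478698730469, 40.422706604003906), 72.31700134277344)
red [[399, 206], [399, 209], [409, 210], [408, 206], [403, 204]]
[399 206] [  2 179  64] [ 0.6121 -0.2215]
[399 209] [  2 238  61] [ 0.6054 -0.2214]
[409 210] [  1 163  97] [ 0.604  -0.2431]
[408 206] [  2 155  99] [ 0.6129 -0.2411]
[403 204] [  2 157  94] [ 0.6169 -0.2303]
side blue 238.0 [[362, 312], [341, 316], [348, 336], [369, 331], [353, 333], [349, 324], [349, 316]]
((576.762939453125, -224.7156219482422), (42.67711639404297, 41.50962448120117), 72.9070816040039)
red [[375, 309], [369, 311], [373, 321], [379, 320]]
[375 309] [  3 164 107] [ 0.6184 -0.2263]
[369 311] [  1 244 118] [ 0.6066 -0.224 ]
[373 321] [  1 255 118] [ 0.6006 -0.2436]
[379 320] [  1 255 140] [ 0.611  -0.2475]
top 60 amber 257.0 [[199, 245], [197, 263], [209, 264], [210, 246], [203, 244]]Traceback (most recent call last):
  File "<stdin>", line 17, in <module>
  File "<stdin>", line 4, in poly
ValueError: max() iterable argument is empty
```

Run:
```python
import cv2,numpy as np
def crop(f,x0,y0,w,h,k,o):
    i=cv2.imread(f'pics/{f}.png')[y0:y0+h,x0:x0+w]; i=cv2.convertScaleAbs(i,alpha=1.4); i=cv2.resize(i,None,fx=k,fy=k,interpolation=cv2.INTER_NEAREST)
    for a in range(0,w,5): cv2.line(i,(a*k,0),(a*k,6 if a%10 else 14),(0,0,255),1); a%10==0 and cv2.putText(i,str(x0+a),(a*k+2,24),0,.35,(0,0,255),1)
    for a in range(0,h,5): cv2.line(i,(0,a*k),(6 if a%10 else 14,a*k),(0,0,255),1); a%10==0 and cv2.putText(i,str(y0+a),(16,a*k+4),0,.35,(0,0,255),1)
    cv2.imwrite(f'pics/{o}.png',i)
crop('top0',360,170,75,90,6,'d1');crop('side0',310,285,110,80,7,'d2');crop('top0',120,190,150,85,5,'d3');crop('side0',170,120,115,120,5,'d4')
```

```text
(no output)
```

View pics/d1.png

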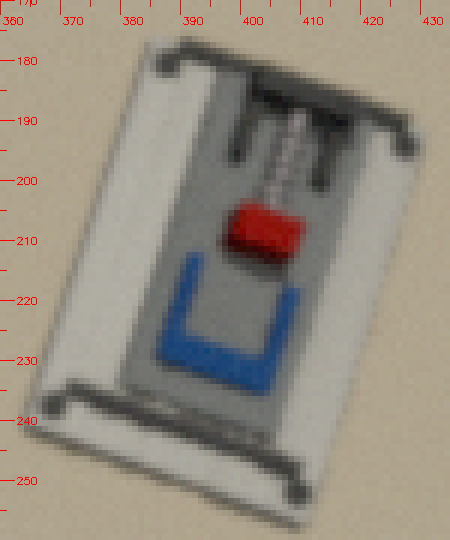

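View pics/d2.png

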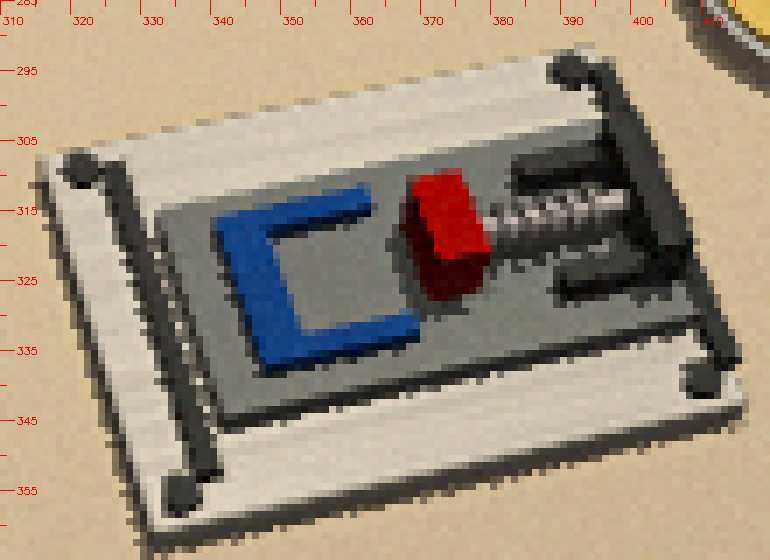

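View pics/d3.png

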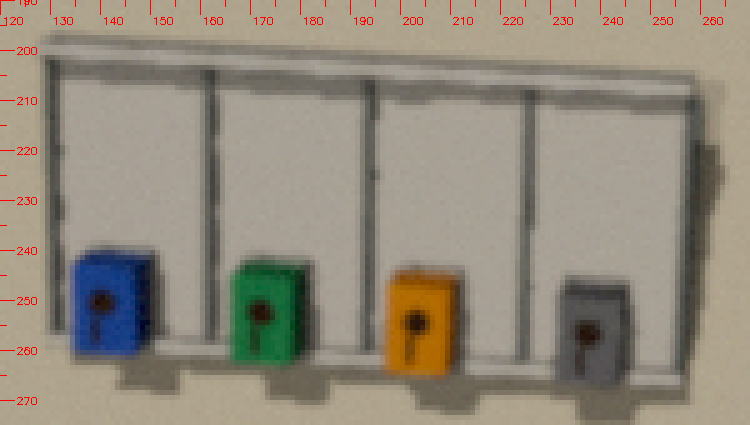

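View pics/d4.png

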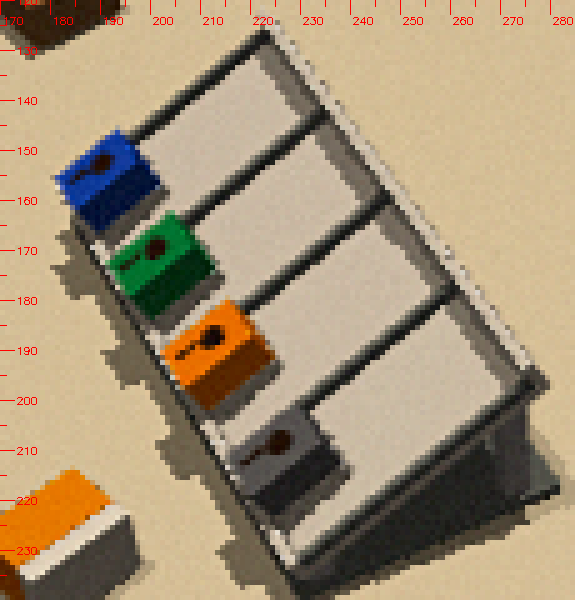

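Run:
```python
from h import *
T=dict(np.load('pics/top0.npz'));S=dict(np.load('pics/side0.npz'))
tc=[(385,176.7),(430.3,191.3),(364.2,241.7),(410.3,258.3)]; sc=[(395,291.7),(416.7,341.4),(316,307.6),(331.4,360.7)]
# top view: TL=far-left ; side view mapping: far-left(+x end,+y)=TR
P={}
for n,a,b in zip(('+x+y','+x-y','-x+y','-x-y'),tc,sc):
    print(n,onz(T,np.array(a)-.5,.012)[:2].round(4),onz(S,np.array(b)-.5,.012)[:2].round(4),tri(T,a,S,b)[0].round(4))
for s,box in((T,(192,240,214,268)),(S,(200,178,228,204))):
    h=cv2.cvtColor(s['image'],cv2.COLOR_RGB2HSV); x0,y0,x1,y1=box
    print(h[y0:y1,x0:x1,2])
```

```text
+x+y [ 0.6879 -0.1982] [ 0.6899 -0.2026] [ 0.6904 -0.2015  0.0069]
+x-y [ 0.6574 -0.3007] [ 0.6572 -0.3032] [ 0.658  -0.3033  0.0088]
-x+y [ 0.5361 -0.1506] [ 0.5387 -0.1535] [ 0.5376 -0.1531  0.0091]
-x-y [ 0.5033 -0.2521] [ 0.5049 -0.2551] [ 0.5043 -0.2548  0.0087]
[[ 89  64  70 105 118 119 120 121 119 120 120 120 121 121 119 121 120 119
  121 121 121 120]
 [ 87  59  71 104 117 120 118 119 119 117 117 118 119 118 119 119 119 120
  120 119 119 118]
 [ 86  61  69 105 116 120 120 117 112 109 104 106 111 114 112 114 115 115
  115 116 117 119]
 [ 86  58  69 102 118 120 115 109 102  99  91  86  94  99  97 100 102 102
  100 101 104 115]
 [ 87  62  68 105 118 116 111 102  97  96  93  93  94 100  99 102  99 100
  101  92  86 109]
 [ 86  60  68 106 117 116 106  99  94  96  96  94  95  98  97  97  97  95
   93  85  81 103]
 [ 86  57  70 107 118 114 108 105 101 100  99 100  98  98  95  97  96  92
   77  67  69  99]
 [ 86  61  73 105 118 121 121 119 117 116 113 115 113 110 106 103 100  92
   71  53  67  97]
 [ 84  59  72 105 117 123 127 126 127 125 125 126 125 123 121 121 119 107
   77  51  67 
[... 4115 characters left out ...]
 96  79  77  78  49  33  56  69  64  63  62  64  63  62  63  76  66  52
   53  50  45 112 144 150 147 146 142 147]
 [ 92  75  79  80  80  36  47  58  61  64  62  65  65  59  64  67  54  54
   53  41  46 135 146 145 146 139 143 145]
 [157  93  73  77  81  47  31  55  59  56  60  63  66  63  57  52  53  48
   56  49 134 146 147 146 143 147 148 150]
 [153 156  96  74  76  80  50  33  56  60  56  63  70  54  49  53  54  52
   79 139 148 145 141 146 149 145 150 117]
 [153 155  90  74  76  79  83  33  56  60  60  44  47  52  50  40  51  74
  140 147 144 144 147 147 150 120  82  63]
 [153 154 159  93  79  79  80  45  14  57  58  55  42  54  59  51  73 134
  149 146 145 144 148 150 108  64  58  61]]
```

Run:
```python
from h import *
T=dict(np.load('pics/top0.npz'));S=dict(np.load('pics/side0.npz'))
C=[]
for s,box,v in((T,(192,240,214,268),110),(S,(200,178,228,204),118)):
    m=hmask(s['image'],(8,130,v),(25,255,255),box)
    if s is T:
        m[:248]=0
    c=cv2.findContours(m,cv2.RETR_EXTERNAL,cv2.CHAIN_APPROX_NONE)[0]; hl=cv2.convexHull(np.vstack(c)); M=cv2.moments(hl); 
    print(m.sum()/255,hl[:,0].tolist()); C.append((M['m10']/M['m00'],M['m01']/M['m00'])); print(C[-1])
X,e=tri(T,C[0],S,C[1]); print('topface centre',X,e)
# rack features: (top px),(side px)
f={'back corner L(+y)':((129.5,196.5),(223,124.5)),'back corner R(-y)':((258.5,205.5),(278,195.5)),
'div1 top':((162,203),(235,142)),'div2 top':((193.8,205.5),(247.5,159)),'div3 top':((225.8,208),(260.5,177.5)),'side R low':((256.5,265.5),(230.5,231.5)),'lip R':((257,266.5),(229,235))}
for k,(a,b) in f.items():
    X,e=tri(T,np.array(a)-.5,S,np.array(b)-.5); print(k,X.round(4),round(e,4))
```

```text
159.0 [[208, 248], [208, 264], [200, 264], [197, 263], [197, 248]]
(202.53868194842406, 255.93409742120343)
135.0 [[223, 189], [206, 197], [204, 194], [202, 190], [205, 187], [210, 183], [214, 180], [216, 180], [220, 184]]
(212.1597222222222, 188.38368055555554)
topface centre [0.4873486  0.19763067 0.05130353] 0.0034283637868804256
back corner L(+y) [0.5993 0.3593 0.0792] 0.0085
back corner R(-y) [0.5947 0.0848 0.0752] 0.0019
div1 top [0.5928 0.2893 0.0753] 0.0002
div2 top [0.5907 0.2214 0.0746] 0.0007
div3 top [0.588  0.1535 0.0738] 0.0005
side R low [0.4743 0.0846 0.0284] 0.0031
lip R [0.4713 0.0843 0.0193] 0.0
```

```bash
cat >> h.py <<'E'
from scipy.spatial.transform import Rotation as Ro
def quat(q): return Ro.from_quat([q[1],q[2],q[3],q[0]])
def rel(p,R):
    o=bot.get_obs(); R0=quat(o['ee_rot']); d=R0.inv().apply(np.array(p)-o['position']); r=(R0.inv()*R).as_rotvec()
    print('t',round(o['time'],2),'pos',o['position'].round(4),'F',o['force'].round(2),'gap',round(o['finger_gap'],4),'q',o['qpos'].round(2))
    print('REL',np.r_[d,r].round(4).tolist()); return np.r_[d,r]
def down(yaw,tilt=0):
    # tool y = +(holder/rack y), tool x = -(x cos + z sin)
    xr=np.array([np.cos(yaw),np.sin(yaw),0]);yr=np.array([-np.sin(yaw),np.cos(yaw),0]);z=np.array([0,0,1.])
    c,s=np.cos(tilt),np.sin(tilt)
    return Ro.from_matrix(np.c_[-(c*xr+s*z),yr,s*xr-c*z])
E
python3 - <<'E'
from h import *
T=dict(np.load('pics/top0.npz'));S=dict(np.load('pics/side0.npz'))
print('hole',tri(T,(202.7,254.0),S,(212.3,187)))
yaw=-.035
R=down(yaw,np.radians(25)); n=-R.as_matrix()[:,2]
# floor plane from divider top
q=np.array([.5905,.2214,.0746])+n*24e-3
Q=onplane(T,(202.5,255.9),q,n),onplane(S,(212.2,188.4),q,n); print(Q)
print('hole',onplane(T,(202.7,254.0),q,n),onplane(S,(212.3,187),q,n))
# top face corners in top view
for p in((196.6,247.5),(209,247.5),(196.6,264),(208.8,264.7)): print(onplane(T,p,q,n))
c=(Q[0]+Q[1])/2; print('divs y centre',(.2214+.1535)/2)
g=c-n*21e-3; print('TCP grasp',g,'pre',g+n*.09)
rel(g+n*.09,R)
E
```

```text
hole (array([0.48965305, 0.19725122, 0.05532811]), np.float64(0.0004838823972611794))
(array([0.48564254, 0.19792184, 0.05259828]), array([0.48830937, 0.19470132, 0.05389363]))
hole [0.48950472 0.19747618 0.05440541] [0.49008673 0.19782511 0.05467095]
[0.50213691 0.21035456 0.06008215]
[0.50308302 0.18405527 0.0609522 ]
[0.4686798  0.21064368 0.04448568]
[0.46822427 0.18453089 0.04469949]
divs y centre 0.18745
TCP grasp [0.4958455  0.19600102 0.0342135 ] pre [0.45783315 0.197332   0.1157812 ]
t 0.1 pos [ 0.1499 -0.5025  0.2302] F [ 0.75 -0.58 -0.63] gap 0.085 q [-1.41  0.05  0.1   1.62 -0.    1.44]
REL [0.4951, -0.5824, 0.1158, -0.6111, -0.1032, -2.7561]
```

Request:
step_arm([
  [0.3,-0.35,0.0,-0.3,-0.05,-1.4,0.045],
  [0.3,-0.35,0.0,-0.3,-0.05,-1.4,0.045],
  [0.3,-0.35,0.0,-0.3,-0.05,-1.4,0.045],
  [0.3,-0.35,0.0,-0.3,-0.05,-1.4,0.045],
  [0.3,-0.35,0.0,-0.3,-0.05,-1.4,0.045],
  [0.3,-0.35,0.0,-0.3,-0.05,-1.4,0.045],
  [0.3,-0.35,0.0,-0.3,-0.05,-1.4,0.045],
  [0.3,-0.35,0.0,-0.3,-0.05,-1.4,0.045],
  [0.3,-0.35,0.0,-0.3,-0.05,-1.4,0.045],
  [0.3,-0.35,0.0,-0.3,-0.05,-1.4,0.045],
  [0.3,-0.35,0.0,-0.3,-0.05,-1.4,0.045],
  [0.3,-0.35,0.0,-0.3,-0.05,-1.4,0.045],
  [0.3,-0.35,0.0,-0.3,-0.05,-1.4,0.045],
], force=30)

```text
time: 1.18
position: [0.3377, -0.0777, 0.2306]
ee_rot: [0.138, 0.65, 0.748, -0.001]
force: [0.7, -0.0, 0.3]
finger_gap: 0.0451
```

Run:
```python
from h import *
R=down(-.035,np.radians(25)); n=-R.as_matrix()[:,2]
g=np.array([.4951,.1970,.0339]); rel(g+n*.09,R)
```

```text
t 1.18 pos [ 0.3377 -0.0777  0.2306] F [ 0.75 -0.02  0.26] gap 0.0451 q [-0.32 -0.71 -0.5   1.52 -0.11  1.1 ]
REL [0.278, 0.1386, 0.0849, -0.2967, -0.0631, -1.3478]
```

Request:
step_arm([
  [0.278,0.1386,0.0849,-0.2967,-0.0631,-1.3478,0.045],
  [0.278,0.1386,0.0849,-0.2967,-0.0631,-1.3478,0.045],
  [0.278,0.1386,0.0849,-0.2967,-0.0631,-1.3478,0.045],
  [0.278,0.1386,0.0849,-0.2967,-0.0631,-1.3478,0.045],
  [0.278,0.1386,0.0849,-0.2967,-0.0631,-1.3478,0.045],
  [0.278,0.1386,0.0849,-0.2967,-0.0631,-1.3478,0.045],
  [0.278,0.1386,0.0849,-0.2967,-0.0631,-1.3478,0.045],
  [0.278,0.1386,0.0849,-0.2967,-0.0631,-1.3478,0.045],
  [0.278,0.1386,0.0849,-0.2967,-0.0631,-1.3478,0.045],
  [0.278,0.1386,0.0849,-0.2967,-0.0631,-1.3478,0.045],
  [0.278,0.1386,0.0849,-0.2967,-0.0631,-1.3478,0.045],
  [0.278,0.1386,0.0849,-0.2967,-0.0631,-1.3478,0.045],
  [0.278,0.1386,0.0849,-0.2967,-0.0631,-1.3478,0.045],
  [0.278,0.1386,0.0849,-0.2967,-0.0631,-1.3478,0.045],
  [0.278,0.1386,0.0849,-0.2967,-0.0631,-1.3478,0.045],
])

```text
time: 2.43
position: [0.4576, 0.1975, 0.1157]
ee_rot: [0.216, 0.019, 0.976, -0.004]
force: [0.0, 0.3, 0.1]
finger_gap: 0.0454
```

```bash
python3 - <<'E'
from h import *
R=down(-.035,np.radians(25)); n=-R.as_matrix()[:,2]
g=np.array([.4951,.1970,.0339]); rel(g+n*.09,R); rel(g,R)
snap('top','top1');snap('side','side1')
E
cat > cr.py <<'E'
import cv2,sys
f,x0,y0,w,h,k,o=sys.argv[1],*map(int,sys.argv[2:7]),sys.argv[7]
i=cv2.imread(f'pics/{f}.png')[y0:y0+h,x0:x0+w]; i=cv2.convertScaleAbs(i,alpha=1.5); i=cv2.resize(i,None,fx=k,fy=k,interpolation=cv2.INTER_CUBIC)
for a in range(0,w,10): cv2.line(i,(a*k,0),(a*k,10),(0,0,255),1);cv2.putText(i,str(x0+a),(a*k+2,20),0,.35,(0,0,255),1)
for a in range(0,h,10): cv2.line(i,(0,a*k),(10,a*k),(0,0,255),1);cv2.putText(i,str(y0+a),(12,a*k+4),0,.35,(0,0,255),1)
cv2.imwrite(f'pics/{o}.png',i)
E
python3 cr.py side1 150 100 130 130 4 e1; python3 cr.py top1 130 180 140 110 5 e2
```

```text
t 2.43 pos [0.4576 0.1975 0.1157] F [0.   0.31 0.06] gap 0.0454 q [ 0.38 -0.45 -0.63  0.99 -0.17  0.39]
REL [0.0006, 0.0008, -0.0, -0.0012, 0.0002, -0.0039]
t 2.43 pos [0.4576 0.1975 0.1157] F [0.   0.31 0.06] gap 0.0454 q [ 0.38 -0.45 -0.63  0.99 -0.17  0.39]
REL [0.0006, 0.0009, 0.09, -0.0012, 0.0002, -0.0039]
```

View pics/e1.png

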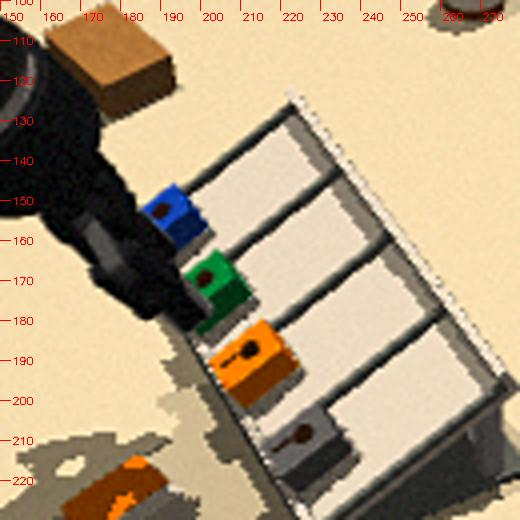

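View pics/e2.png

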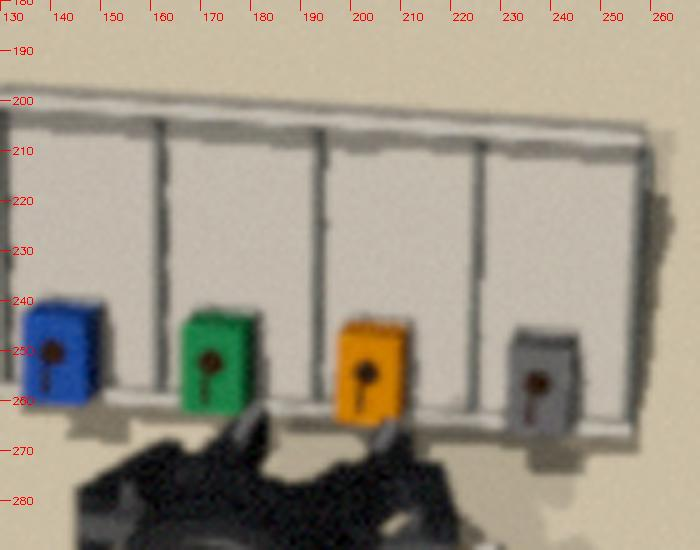

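Run:
```python
from h import *
T=dict(np.load('pics/top1.npz'));S=dict(np.load('pics/side1.npz'))
o=bot.get_obs();R=quat(o['ee_rot']).as_matrix();p=o['position']
for k in(-1,0,1):
  for b in (0,.006): 
    X=p+k*.0227*R[:,1]-b*R[:,2]; print(k,b,proj(T,X).round(1),proj(S,X).round(1))
```

```text
-1 0 [207.3 268.1] [198.5 179.1]
-1 0.006 [206.8 269.2] [197.  177.7]
0 0 [195.9 267.2] [194.6 172.5]
0 0.006 [195.2 268.3] [193. 171.]
1 0 [184.4 266.3] [190.7 166. ]
1 0.006 [183.6 267.4] [189.2 164.5]
```

Request:
step_arm([
  [0.0006,0.0009,0.03,-0.0012,0.0002,-0.0039,0.045],
  [0.0006,0.0009,0.055,-0.0012,0.0002,-0.0039,0.045],
  [0.0006,0.0009,0.07,-0.0012,0.0002,-0.0039,0.045],
  [0.0006,0.0009,0.07,-0.0012,0.0002,-0.0039,0.045],
])

```text
time: 2.87
position: [0.4842, 0.1968, 0.0476]
ee_rot: [0.213, 0.016, 0.977, -0.005]
force: [-1.5, -1.4, -0.5]
finger_gap: 0.045
```

```bash
python3 - <<'E'
from h import *
R=down(-.035,np.radians(25)); g=np.array([.4951,.1970,.0339]); rel(g,R)
snap('top','top2');snap('side','side2')
E
python3 cr.py side2 150 120 130 110 4 e1; python3 cr.py top2 150 200 110 90 6 e2
```

```text
t 2.87 pos [0.4842 0.1968 0.0476] F [-1.47 -1.42 -0.48] gap 0.045 q [ 0.35 -0.32 -0.68  0.82 -0.16  0.36]
REL [-0.0042, 0.0006, 0.0169, -0.0021, -0.0068, 0.0018]
```

View pics/e1.png

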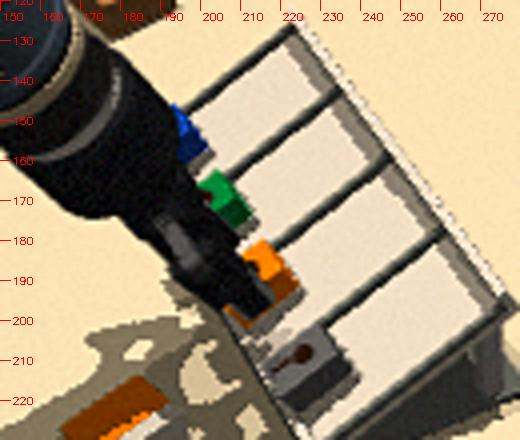

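View pics/e2.png

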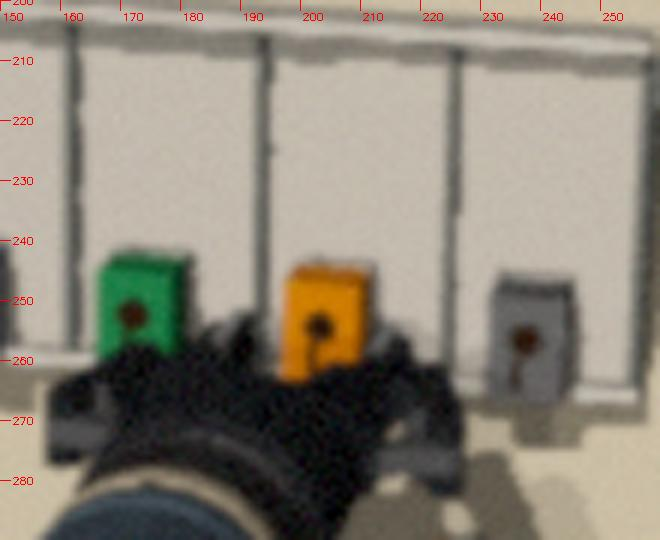

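Request:
step_arm([
  [-0.0042,0.0006,0.008,-0.0021,-0.0068,0.0018,0.045],
  [-0.0042,0.0006,0.0169,-0.0021,-0.0068,0.0018,0.045],
  [-0.0042,0.0006,0.0169,-0.0021,-0.0068,0.0018,0.045],
  [-0.0042,0.0006,0.0169,-0.0021,-0.0068,0.0018,0.045],
])

```text
time: 3.3
position: [0.4967, 0.1981, 0.0382]
ee_rot: [0.219, 0.017, 0.976, -0.003]
force: [0.3, 0.9, -0.3]
finger_gap: 0.0452
```

Run:
```python
from h import *
R=down(-.035,np.radians(25)); g=np.array([.4951,.1970,.0339]); rel(g,R)
```

```text
t 3.3 pos [0.4967 0.1981 0.0382] F [ 0.3   0.86 -0.31] gap 0.0452 q [ 0.35 -0.29 -0.68  0.77 -0.16  0.35]
REL [0.0032, -0.0011, 0.0032, 0.0021, 0.0049, -0.0001]
```

Request:
step_arm([
  [0.0032,-0.0011,0.0032,0.0021,0.0049,0,0.045],
  [0.0032,-0.0011,0.0032,0.0021,0.0049,0,0.045],
  [0.0032,-0.0011,0.0032,0.0021,0.0049,0,0.045],
])

```text
time: 3.55
position: [0.4953, 0.1972, 0.0344]
ee_rot: [0.217, 0.017, 0.976, -0.004]
force: [-0.4, 0.8, 0.6]
finger_gap: 0.0451
```

Run:
```python
from h import *
R=down(-.035,np.radians(25)); g=np.array([.4951,.1970,.0339]); 
for i in range(3): rel(g,R); snap('side','side3')
```

```text
t 3.55 pos [0.4953 0.1972 0.0344] F [-0.41  0.76  0.6 ] gap 0.0451 q [ 0.35 -0.29 -0.68  0.77 -0.16  0.35]
REL [0.0004, -0.0002, 0.0004, 0.0003, 0.0006, -0.0001]
t 3.6 pos [0.4953 0.1971 0.0344] F [-0.23 -0.21  1.8 ] gap 0.0448 q [ 0.35 -0.29 -0.68  0.77 -0.16  0.35]
REL [0.0004, -0.0001, 0.0003, 0.0003, 0.0006, -0.0002]
t 3.65 pos [0.4953 0.1972 0.0344] F [-0.8  -0.58  1.16] gap 0.0447 q [ 0.35 -0.29 -0.68  0.77 -0.16  0.35]
REL [0.0004, -0.0002, 0.0004, 0.0003, 0.0006, -0.0001]
```

Settled at grasp depth; force noise is about 1 N. Now I close the fingers.

Request:
step_arm([
  [0,0,0,0,0,0,0.035],
  [0,0,0,0,0,0,0.02],
  [0,0,0,0,0,0,0.02],
  [0,0,0,0,0,0,0.02],
  [0,0,0,0,0,0,0.02],
  [0,0,0,0,0,0,0.02],
], force=40)

```text
time: 4.2
position: [0.4961, 0.1999, 0.0366]
ee_rot: [0.218, 0.016, 0.976, -0.001]
force: [-5.4, 4.1, 7.7]
finger_gap: 0.0276
```

Run:
```python
from h import *
rel([0,0,0],down(0));
```

```text
t 4.2 pos [0.4961 0.1999 0.0366] F [-5.39  4.07  7.71] gap 0.0276 q [ 0.35 -0.29 -0.68  0.77 -0.15  0.35]
REL [0.4582, -0.2157, -0.1761, -0.0012, 0.4389, -0.0323]
```

Request:
step_arm([
  [0,0,-0.003,0,0,0,0.02],
  [0,0,-0.02,0,0,0,0.02],
  [0,0,-0.05,0,0,0,0.02],
  [0,0,-0.08,0,0,0,0.02],
  [0,0,-0.1,0,0,0,0.02],
  [0,0,-0.1,0,0,0,0.02],
])

```text
time: 4.7
position: [0.4554, 0.2017, 0.1329]
ee_rot: [0.222, 0.016, 0.975, 0.001]
force: [1.4, 1.0, 0.0]
finger_gap: 0.0272
```

```bash
python3 - <<'E'
from h import *
snap('side','side4');snap('top','top4')
st=np.array([.5874,-.2240,.02]); R=down(-.307)
rel(np.array([.40,0.0,.20]),down(-.17));
E
python3 cr.py side4 120 90 170 140 4 e1; python3 cr.py top4 120 190 130 110 5 e2
```

```text
t 4.8 pos [0.454  0.2008 0.1279] F [ 0.04 -0.48 -1.82] gap 0.0273 q [ 0.39 -0.47 -0.62  1.01 -0.17  0.39]
REL [0.0118, -0.202, -0.0867, 0.0367, 0.4394, 0.1349]
```

View pics/e1.png

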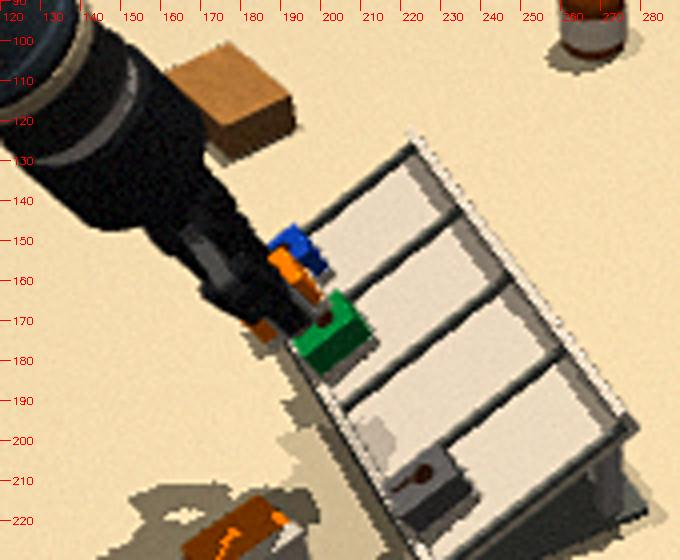

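View pics/e2.png

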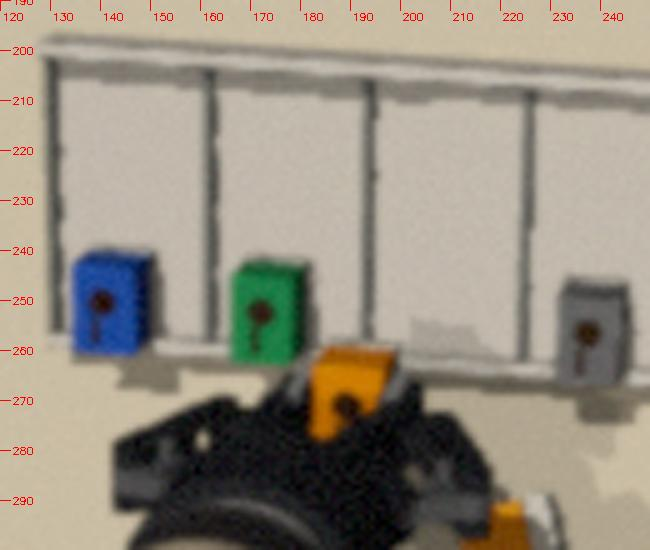

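Request:
step_arm([
  [0.0118,-0.202,-0.0867,0.0367,0.4394,0.1349,0.02],
  [0.0118,-0.202,-0.0867,0.0367,0.4394,0.1349,0.02],
  [0.0118,-0.202,-0.0867,0.0367,0.4394,0.1349,0.02],
  [0.0118,-0.202,-0.0867,0.0367,0.4394,0.1349,0.02],
  [0.0118,-0.202,-0.0867,0.0367,0.4394,0.1349,0.02],
  [0.0118,-0.202,-0.0867,0.0367,0.4394,0.1349,0.02],
  [0.0118,-0.202,-0.0867,0.0367,0.4394,0.1349,0.02],
  [0.0118,-0.202,-0.0867,0.0367,0.4394,0.1349,0.02],
])

```text
time: 5.47
position: [0.3997, -0.0007, 0.1982]
ee_rot: [-0.001, 0.086, 0.996, 0.0]
force: [-0.1, 0.4, -1.9]
finger_gap: 0.0272
```

Run:
```python
from h import *
rel(np.array([.5869,-.2268,.10]),down(-.307));
```

```text
t 5.47 pos [ 0.3997 -0.0007  0.1982] F [-0.1   0.43 -1.91] gap 0.0272 q [-0.17 -0.28 -0.27  1.59  0.    0.  ]
REL [-0.2236, -0.1906, 0.0975, 0.0002, -0.003, 0.1342]
```

Request:
step_arm([
  [-0.06,-0.05,0.01,0,0,0.06,0.02],
  [-0.11,-0.09,0.02,0,0,0.1342,0.02],
  [-0.16,-0.14,0.04,0,0,0.1342,0.02],
  [-0.2236,-0.1906,0.07,0.0002,-0.003,0.1342,0.02],
  [-0.2236,-0.1906,0.0975,0.0002,-0.003,0.1342,0.02],
  [-0.2236,-0.1906,0.0975,0.0002,-0.003,0.1342,0.02],
  [-0.2236,-0.1906,0.0975,0.0002,-0.003,0.1342,0.02],
  [-0.2236,-0.1906,0.0975,0.0002,-0.003,0.1342,0.02],
  [-0.2236,-0.1906,0.0975,0.0002,-0.003,0.1342,0.02],
  [-0.2236,-0.1906,0.0975,0.0002,-0.003,0.1342,0.02],
  [-0.2236,-0.1906,0.0975,0.0002,-0.003,0.1342,0.02],
])

```text
time: 6.38
position: [0.5864, -0.2247, 0.0987]
ee_rot: [-0.001, 0.152, 0.988, 0.001]
force: [0.7, -0.4, -0.3]
finger_gap: 0.0273
```

```bash
python3 - <<'E'
from h import *
rel(np.array([.5869,-.2268,.10]),down(-.307)); snap('side','side5');snap('top','top5')
rel(np.array([.5869,-.2268,.10]),down(-.307))
E
python3 cr.py side5 290 220 140 140 4 e1; python3 cr.py top5 350 160 100 110 5 e2
```

```text
t 6.38 pos [ 0.5864 -0.2247  0.0987] F [ 0.68 -0.43 -0.27] gap 0.0273 q [-0.47  0.33  0.16  1.4   0.   -0.17]
REL [-0.0011, -0.0018, -0.0013, 0.001, -0.0028, 0.0019]
t 6.48 pos [ 0.587  -0.2252  0.1006] F [-0.83 -0.16 -1.  ] gap 0.0272 q [-0.47  0.33  0.16  1.4   0.   -0.17]
REL [-0.0004, -0.0016, 0.0006, 0.0002, 0.0005, 0.002]
```

View pics/e1.png

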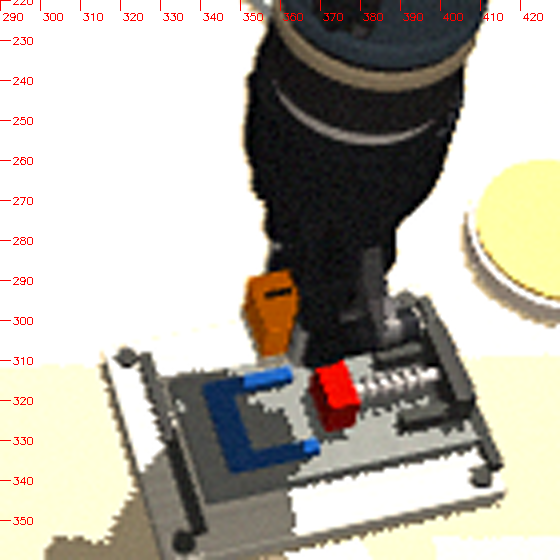

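View pics/e2.png

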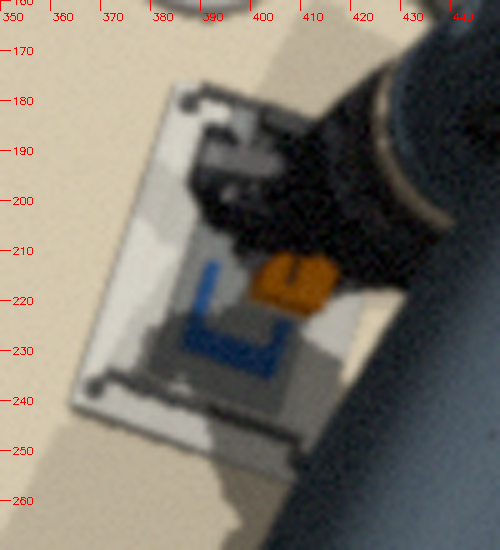

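```bash
python3 - <<'E'
from h import *
T=dict(np.load('pics/top5.npz'));S=dict(np.load('pics/side5.npz'))
o=bot.get_obs();R=quat(o['ee_rot']).as_matrix();p=o['position']
for x in(.02,-.02):
  for y in(-.014,.014):
    for z in (.009,-.021):
      X=p+R@[x,y,z]; print('stop' if x>0 else 'jaw',y,'bot' if z>0 else 'top',proj(T,X).round(1),proj(S,X).round(1))
print('cam',-T['R'].T@T['t'],-S['R'].T@S['t'])
E
python3 - <<'E'
import cv2
for f,x,y,w,h in(('side5',340,275,40,45),('top5',385,200,45,35)):
    i=cv2.imread(f'pics/{f}.png')[y:y+h,x:x+w]; i=cv2.convertScaleAbs(i,alpha=2.2); i=cv2.resize(i,None,fx=13,fy=13,interpolation=cv2.INTER_NEAREST)
    for a in range(0,w,5): cv2.putText(i,str(x+a),(a*13,10),0,.35,(0,0,255),1); cv2.line(i,(a*13,12),(a*13,18),(0,0,255),1)
    for a in range(0,h,5): cv2.putText(i,str(y+a),(0,a*13+4),0,.35,(0,0,255),1); cv2.line(i,(25,a*13),(32,a*13),(0,0,255),1)
    cv2.imwrite(f'pics/z_{f}.png',i)
E
```

```text
stop -0.014 bot [411.  224.4] [355.4 312.4]
stop -0.014 top [415.5 221.9] [357.3 303.4]
stop 0.014 bot [397.9 219.9] [350.1 298.3]
stop 0.014 top [401.9 217.2] [351.9 289.1]
jaw -0.014 bot [416.4 206.5] [377.7 307.6]
jaw -0.014 top [421.1 203.4] [380.3 298.5]
jaw 0.014 bot [403.4 202. ] [372.  293.7]
jaw 0.014 top [407.6 198.8] [374.4 284.4]
cam [0.40329485 0.03285857 0.97687924] [ 0.26720604 -0.51062415  0.79850734]
```

View pics/z_side5.png

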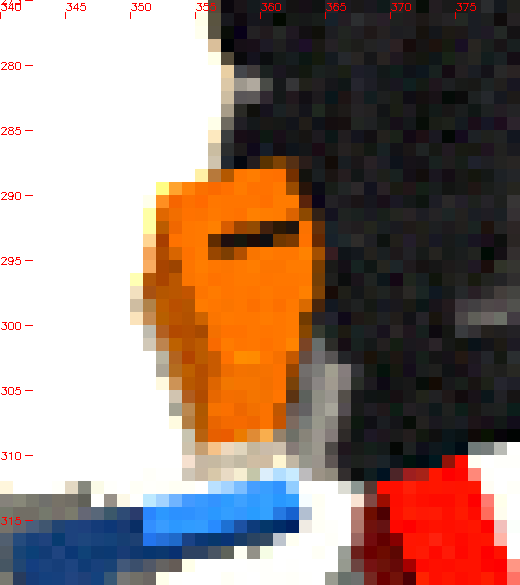

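View pics/z_top5.png

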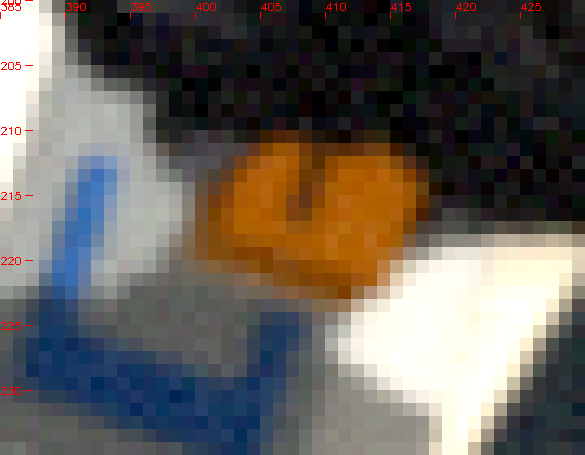

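```bash
cat >> h.py <<'E'
Y=-.307; HX=np.array([np.cos(Y),np.sin(Y),0]);HY=np.array([-np.sin(Y),np.cos(Y),0])
PK=np.array([.5869,-.2268,.02])
def loc(): 
    o=bot.get_obs(); d=o['position']-PK; print('local mm',(np.array([d@HX,d@HY,d[2]])*1000).round(2),'F loc',np.round([o['force']@HX,o['force']@HY,o['force'][2]],2))
def goto(x,y,z): loc(); return rel(PK+x*HX+y*HY+[0,0,z],down(Y))
E
python3 -c "
from h import *
goto(-.009,0,.080);goto(-.009,0,.021)"
```

```text
local mm [-0.42  1.56 80.62] F loc [-0.74 -0.41 -1.  ]
t 6.48 pos [ 0.587  -0.2252  0.1006] F [-0.83 -0.16 -1.  ] gap 0.0272 q [-0.47  0.33  0.16  1.4   0.   -0.17]
REL [0.0086, -0.0015, 0.0006, 0.0002, 0.0005, 0.002]
local mm [-0.42  1.56 80.62] F loc [-0.74 -0.41 -1.  ]
t 6.48 pos [ 0.587  -0.2252  0.1006] F [-0.83 -0.16 -1.  ] gap 0.0272 q [-0.47  0.33  0.16  1.4   0.   -0.17]
REL [0.0086, -0.0016, 0.0596, 0.0002, 0.0005, 0.002]
```

Request:
step_arm([
  [0.0116,-0.0016,0.0006,0,0.0005,0.002,0.02],
  [0.0116,-0.0016,0.015,0,0.0005,0.002,0.02],
  [0.0116,-0.0016,0.03,0,0.0005,0.002,0.02],
  [0.0116,-0.0016,0.045,0,0.0005,0.002,0.02],
  [0.0116,-0.0016,0.054,0,0.0005,0.002,0.02],
  [0.0116,-0.0016,0.0596,0,0.0005,0.002,0.02],
  [0.0116,-0.0016,0.0596,0,0.0005,0.002,0.02],
  [0.0116,-0.0016,0.0596,0,0.0005,0.002,0.02],
])

```text
time: 7.15
position: [0.5756, -0.2229, 0.0416]
ee_rot: [0.0, 0.153, 0.988, 0.0]
force: [-0.1, -0.6, -0.3]
finger_gap: 0.0273
```

```bash
cat > z.py <<'E'
import cv2,sys
f,x,y,w,h,k=sys.argv[1],*map(int,sys.argv[2:7])
i=cv2.imread(f'pics/{f}.png')[y:y+h,x:x+w]; i=cv2.convertScaleAbs(i,alpha=float(sys.argv[7])); i=cv2.resize(i,None,fx=k,fy=k,interpolation=cv2.INTER_NEAREST)
for a in range(0,w,5): cv2.putText(i,str(x+a),(a*k,10),0,.35,(0,0,255),1); cv2.line(i,(a*k,12),(a*k,18),(0,0,255),1)
for a in range(0,h,5): cv2.putText(i,str(y+a),(0,a*k+4),0,.35,(0,0,255),1); cv2.line(i,(25,a*k),(32,a*k),(0,0,255),1)
cv2.imwrite(f'pics/z_{f}.png',i)
E
python3 - <<'E'
from h import *
snap('side','side6');snap('top','top6');loc()
o=bot.get_obs();R=quat(o['ee_rot']).as_matrix();p=o['position']
T=dict(np.load('pics/top6.npz'));S=dict(np.load('pics/side6.npz'))
for x in(.02,-.02):
  for y in(-.014,.014):
    for z in (.009,-.021):
      X=p+R@[x,y,z]; print('stop' if x>0 else 'jaw',y,'bot' if z>0 else 'top',proj(T,X).round(1),proj(S,X).round(1))
E
python3 z.py side6 325 280 70 65 9 1.3; python3 z.py top6 375 195 50 50 12 2
```

```text
local mm [-11.13  -0.05  22.39] F loc [ 0.12  0.07 -0.94]
stop -0.014 bot [402.4 233.7] [346.4 330.6]
stop -0.014 top [406.3 231.6] [348.  322.6]
stop 0.014 bot [390.1 229.4] [341.7 316.8]
stop 0.014 top [393.6 227.2] [343.  308.5]
jaw -0.014 bot [407.6 216.7] [367.7 326. ]
jaw -0.014 top [411.7 214.1] [369.9 317.8]
jaw 0.014 bot [395.4 212.5] [362.6 312.3]
jaw 0.014 top [399.  209.8] [364.5 304. ]
```

View pics/z_side6.png

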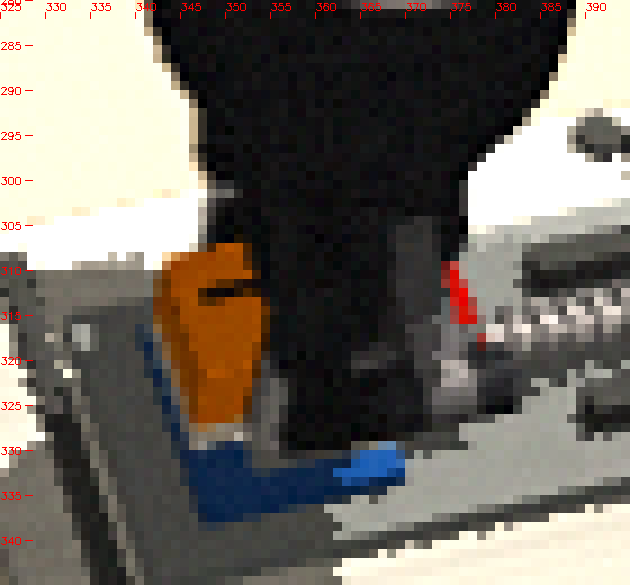

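View pics/z_top6.png

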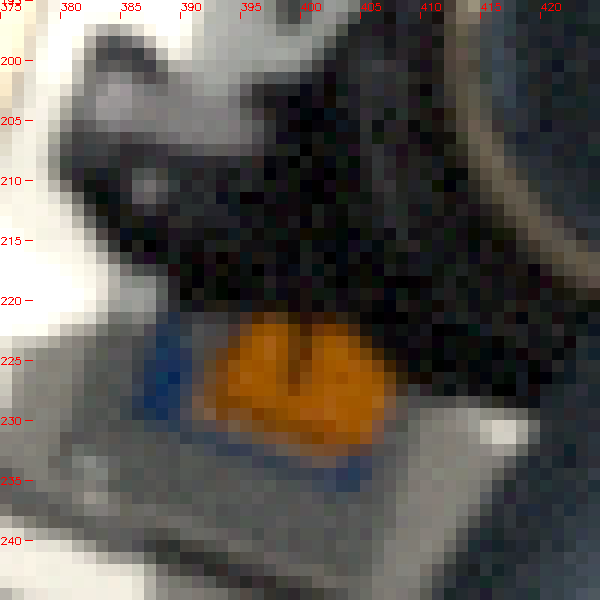

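```bash
python3 -c "
from h import *
goto(-.006,0,.020)"
```

```text
local mm [-11.13  -0.05  22.39] F loc [ 0.12  0.07 -0.94]
t 7.25 pos [ 0.5763 -0.2235  0.0424] F [ 0.13  0.03 -0.94] gap 0.0272 q [-0.48  0.32  0.04  1.28  0.   -0.17]
REL [-0.0051, 0.0, 0.0024, -0.0002, 0.0022, 0.0002]
```

Request:
step_arm([
  [-0.001,0,0.0024,0,0.002,0,0.02],
  [-0.003,0,0.0024,0,0.002,0,0.02],
  [-0.005,0,0.0024,0,0.002,0,0.02],
  [-0.005,0,0.0024,0,0.002,0,0.02],
  [-0.005,0,0.0024,0,0.002,0,0.02],
])

```text
time: 7.67
position: [0.5813, -0.2252, 0.0401]
ee_rot: [0.0, 0.153, 0.988, -0.0]
force: [-0.1, 0.7, -0.8]
finger_gap: 0.027
```

```bash
python3 -c "
from h import *
goto(-.001,0,.020)"
```

```text
local mm [-5.84 -0.12 20.11] F loc [-0.3   0.59 -0.76]
t 7.67 pos [ 0.5813 -0.2252  0.0401] F [-0.11  0.65 -0.76] gap 0.027 q [-0.48  0.34  0.05  1.28 -0.   -0.17]
REL [-0.0048, 0.0001, 0.0001, -0.0002, 0.0004, 0.0002]
```

Request:
step_arm([
  [-0.001,0,0,0,0,0,0.02],
  [-0.002,0,0,0,0,0,0.02],
  [-0.003,0,0,0,0,0,0.02],
  [-0.003,0,0,0,0,0,0.02],
  [-0.003,0,0,0,0,0,0.02],
])

```text
time: 8.08
position: [0.5842, -0.2261, 0.0401]
ee_rot: [0.0, 0.153, 0.988, -0.0]
force: [-0.2, -0.5, -0.2]
finger_gap: 0.0273
```

```bash
python3 -c "
from h import *
goto(-.001,0,.020)"
```

```text
local mm [-2.81 -0.11 20.09] F loc [-0.06 -0.49 -0.17]
t 8.08 pos [ 0.5842 -0.2261  0.0401] F [-0.21 -0.45 -0.17] gap 0.0273 q [-0.48  0.35  0.06  1.29 -0.   -0.17]
REL [-0.0018, 0.0001, 0.0001, -0.0002, 0.0003, 0.0002]
```

Request:
step_arm([
  [-0.001,0,0,0,0,0,0.02],
  [-0.002,0,0,0,0,0,0.02],
  [-0.002,0,0,0,0,0,0.02],
  [-0.002,0,0,0,0,0,0.02],
])

```text
time: 8.42
position: [0.5854, -0.2264, 0.0399]
ee_rot: [-0.001, 0.153, 0.988, -0.0]
force: [-2.3, 0.4, 0.4]
finger_gap: 0.0277
```

```bash
python3 -c "
from h import *
goto(.001,0,.020);goto(.001,0,.020)"
```

```text
local mm [-1.54 -0.11 19.95] F loc [-2.32 -0.28  0.37]
t 8.42 pos [ 0.5854 -0.2264  0.0399] F [-2.3   0.43  0.37] gap 0.0277 q [-0.48  0.35  0.07  1.29 -0.   -0.17]
REL [-0.0025, 0.0001, -0.0001, -0.0002, -0.0013, 0.0001]
local mm [-1.54 -0.11 19.95] F loc [-2.32 -0.28  0.37]
t 8.42 pos [ 0.5854 -0.2264  0.0399] F [-2.3   0.43  0.37] gap 0.0277 q [-0.48  0.35  0.07  1.29 -0.   -0.17]
REL [-0.0025, 0.0001, -0.0001, -0.0002, -0.0013, 0.0001]
```

Request:
step_arm([
  [-0.002,0,0,0,0,0,0.02],
  [-0.003,0,0,0,0,0,0.02],
  [-0.004,0,0,0,0,0,0.02],
  [-0.005,0,0,0,-0.001,0,0.02],
  [-0.006,0,0,0,-0.001,0,0.02],
  [-0.006,0,0,0,-0.001,0,0.02],
])

```text
time: 8.92
position: [0.5908, -0.2282, 0.0398]
ee_rot: [-0.001, 0.153, 0.988, -0.0]
force: [-4.5, 2.5, 1.6]
finger_gap: 0.0271
```

```bash
python3 -c "
from h import *
goto(.0044,0,.020);snap('side','side7');snap('top','top7');goto(.0044,0,.020)"
python3 z.py side7 325 280 70 65 9 1.3; python3 z.py top7 375 195 50 50 12 2
```

```text
local mm [ 4.13 -0.11 19.79] F loc [-5.07  1.01  1.56]
t 8.92 pos [ 0.5908 -0.2282  0.0398] F [-4.52  2.5   1.56] gap 0.0271 q [-0.47  0.37  0.09  1.29 -0.   -0.17]
REL [-0.0003, 0.0001, -0.0002, -0.0002, -0.0012, 0.0]
local mm [ 4.1  -0.13 19.77] F loc [-5.13  0.59  1.62]
t 9.02 pos [ 0.5908 -0.2282  0.0398] F [-4.72  2.11  1.62] gap 0.0274 q [-0.47  0.37  0.09  1.29 -0.   -0.17]
REL [-0.0003, 0.0001, -0.0002, -0.0002, -0.0011, 0.0001]
```

View pics/z_side7.png

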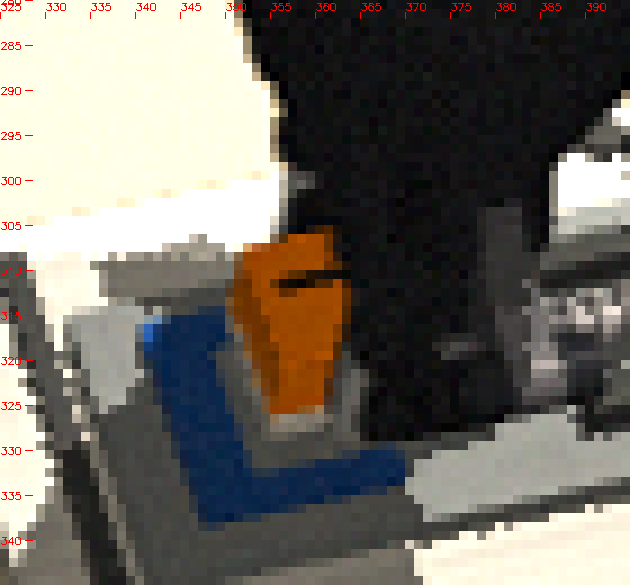

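View pics/z_top7.png

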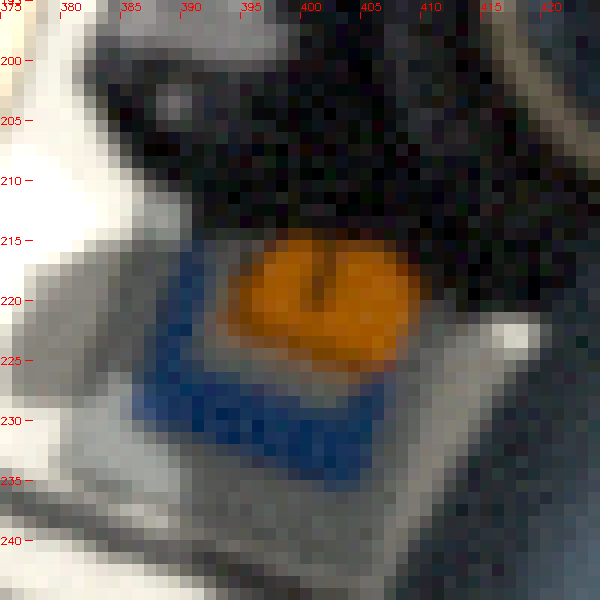

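Request:
step_arm([
  [-0.0003,-0.0004,0.001,0,0,0,0.02],
  [-0.0003,-0.0004,0.002,0,0,0,0.02],
  [-0.0003,-0.0004,0.003,0,0,0,0.02],
  [-0.0003,-0.0004,0.004,0,0,0,0.02],
  [-0.0003,-0.0004,0.005,0,0,0,0.02],
  [-0.0003,-0.0004,0.005,0,0,0,0.02],
  [-0.0003,-0.0004,0.005,0,0,0,0.02],
])

```text
time: 9.6
position: [0.5907, -0.2285, 0.0345]
ee_rot: [-0.001, 0.153, 0.988, 0.0]
force: [-4.9, 2.0, -0.3]
finger_gap: 0.0274
```

```bash
python3 -c "
from h import *
goto(.0044,-.0005,.011)"
```

```text
local mm [ 4.17 -0.45 14.52] F loc [-5.27  0.43 -0.28]
t 9.6 pos [ 0.5907 -0.2285  0.0345] F [-4.89  2.   -0.28] gap 0.0274 q [-0.47  0.37  0.08  1.28 -0.   -0.17]
REL [-0.0002, -0.0, 0.0035, -0.0001, -0.0016, 0.0001]
```

Request:
step_arm([
  [-0.0002,0,0.001,0,-0.001,0,0.02],
  [-0.0002,0,0.002,0,-0.001,0,0.02],
  [-0.0002,0,0.0025,0,-0.001,0,0.02],
  [-0.0002,0,0.0025,0,-0.001,0,0.02],
])

```text
time: 9.93
position: [0.5908, -0.2285, 0.0319]
ee_rot: [-0.0, 0.153, 0.988, 0.0]
force: [-4.7, 1.0, 1.9]
finger_gap: 0.027
```

```bash
python3 -c "
from h import *
goto(.0044,-.0005,.010)"
```

```text
local mm [ 4.27 -0.43 11.89] F loc [-4.78 -0.52  1.87]
t 9.93 pos [ 0.5908 -0.2285  0.0319] F [-4.72  0.95  1.87] gap 0.027 q [-0.47  0.37  0.08  1.28 -0.   -0.17]
REL [-0.0001, -0.0001, 0.0019, -0.0, -0.0008, 0.0001]
```

Request:
step_arm([
  [-0.0002,0,0.001,0,-0.001,0,0.02],
  [-0.0002,0,0.002,0,-0.001,0,0.02],
  [-0.0002,0,0.002,0,-0.001,0,0.02],
])

```text
time: 10.18
position: [0.591, -0.2285, 0.0298]
ee_rot: [0.0, 0.153, 0.988, -0.0]
force: [-5.2, 0.9, 1.7]
finger_gap: 0.0275
```

```bash
python3 -c "
from h import *
goto(.0044,-.0005,.009);snap('side','side8');snap('top','top8');goto(.0044,-.0005,.009)"
python3 z.py side8 325 280 70 65 9 1.3; python3 z.py top8 375 195 50 50 12 2
```

```text
local mm [ 4.38 -0.4   9.79] F loc [-5.2  -0.65  1.69]
t 10.18 pos [ 0.591  -0.2285  0.0298] F [-5.16  0.95  1.69] gap 0.0275 q [-0.47  0.37  0.08  1.27 -0.   -0.17]
REL [-0.0, -0.0001, 0.0008, -0.0, 0.0, 0.0001]
local mm [ 4.36 -0.38  9.78] F loc [-5.35 -0.19  1.67]
t 10.28 pos [ 0.5909 -0.2285  0.0298] F [-5.16  1.44  1.67] gap 0.0269 q [-0.47  0.37  0.08  1.27  0.   -0.17]
REL [-0.0, -0.0001, 0.0008, 0.0, -0.0, 0.0001]
```

View pics/z_side8.png

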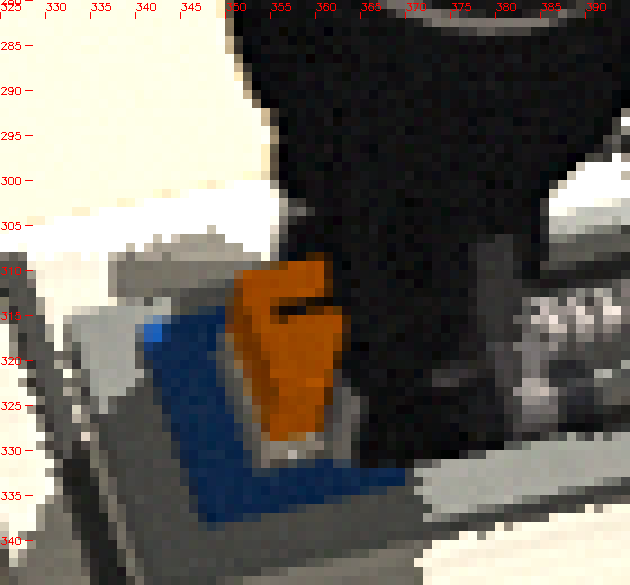

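View pics/z_top8.png

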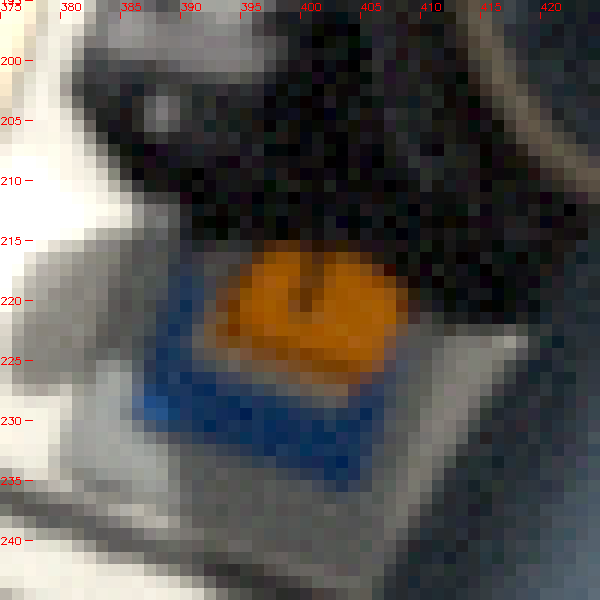

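Request:
step_arm([
  [0,0,0.0007,0,0,0,0.02],
  [0,0,0.0014,0,0,0,0.02],
  [0,0,0.0018,0,0,0,0.02],
  [0,0,0.0018,0,0,0,0.02],
])

```text
time: 10.62
position: [0.591, -0.2285, 0.028]
ee_rot: [0.0, 0.153, 0.988, 0.0]
force: [-4.4, 2.4, 1.5]
finger_gap: 0.0269
```

```bash
python3 -c "
from h import *
goto(.0044,-.0005,.008)"
```

```text
local mm [ 4.4  -0.4   7.99] F loc [-4.91  1.    1.54]
t 10.62 pos [ 0.591  -0.2285  0.028 ] F [-4.38  2.43  1.54] gap 0.0269 q [-0.47  0.38  0.07  1.27  0.   -0.17]
REL [0.0, -0.0001, -0.0, 0.0, 0.0, 0.0001]
```

Request:
step_arm([
  [0,0,0.0005,0,0,0,0.02],
  [0,0,0.001,0,0,0,0.02],
  [0,0,0.001,0,0,0,0.02],
  [0,0,0.001,0,0,0,0.02],
])

```text
time: 10.95
position: [0.591, -0.2285, 0.0271]
ee_rot: [0.0, 0.153, 0.988, 0.0]
force: [-4.7, 1.0, 3.2]
finger_gap: 0.0271
```

```bash
python3 -c "
from h import *
goto(.0044,-.0005,.007);snap('side','side9');goto(.0044,-.0005,.007)"
python3 z.py side9 325 280 70 65 9 1.3
```

```text
local mm [ 4.42 -0.4   7.06] F loc [-4.74 -0.46  3.19]
t 10.95 pos [ 0.591  -0.2285  0.0271] F [-4.66  0.99  3.19] gap 0.0271 q [-0.47  0.38  0.07  1.27  0.   -0.17]
REL [0.0, -0.0001, 0.0001, 0.0001, 0.0001, 0.0001]
local mm [ 4.39 -0.39  7.02] F loc [-4.97  0.33  2.14]
t 11.0 pos [ 0.591  -0.2285  0.027 ] F [-4.64  1.81  2.14] gap 0.0272 q [-0.47  0.38  0.07  1.27  0.   -0.17]
REL [-0.0, -0.0001, 0.0, 0.0001, -0.0, 0.0001]
```

View pics/z_side9.png

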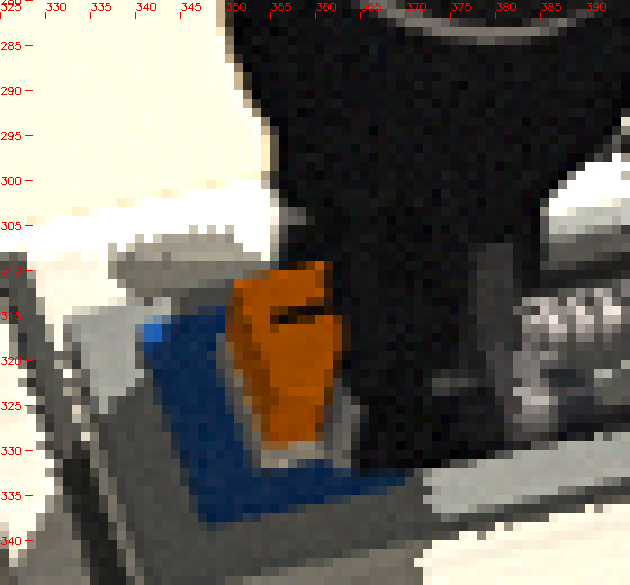

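Request:
step_arm([
  [0,0,0.0004,0,0,0,0.02],
  [0,0,0.0008,0,0,0,0.02],
  [0,0,0.0012,0,0,0,0.02],
  [0,0,0.0012,0,0,0,0.02],
])

```text
time: 11.33
position: [0.591, -0.2285, 0.0259]
ee_rot: [0.0, 0.153, 0.988, 0.0]
force: [-5.0, 2.5, 1.8]
finger_gap: 0.0269
```

```bash
python3 -c "
from h import *
goto(.0044,-.0005,.006)
o=bot.get_obs();print(o['torque'])"
```

```text
local mm [ 4.41 -0.37  5.93] F loc [-5.51  0.88  1.78]
t 11.33 pos [ 0.591  -0.2285  0.0259] F [-4.99  2.5   1.78] gap 0.0269 q [-0.47  0.38  0.07  1.26  0.   -0.17]
REL [0.0, -0.0001, -0.0001, 0.0001, 0.0001, 0.0001]
[ 0.38913222  0.92166674 -0.05087616]
```

Request:
step_arm([
  [0,0,0.0004,0,0,0,0.02],
  [0,0,0.0008,0,0,0,0.02],
  [0,0,0.0012,0,0,0,0.02],
  [0,0,0.0012,0,0,0,0.02],
])

```text
time: 11.67
position: [0.591, -0.2285, 0.0259]
ee_rot: [0.0, 0.153, 0.988, -0.0]
force: [-6.2, 1.7, 5.2]
finger_gap: 0.0271
```

```bash
python3 -c "
from h import *
goto(.0044,-.0005,.005)
snap('side','side10');snap('top','top10');goto(.0044,-.0005,.005)
o=bot.get_obs();R=quat(o['ee_rot']).as_matrix();p=o['position']
T=dict(np.load('pics/top10.npz'));S=dict(np.load('pics/side10.npz'))
for z in(0,.006):
  for x,y in((-20,15.5),(-20,-15.5),(10,-15.5),(-32,21.5),(-32,-21.5)):
    X=PK+HX*x/1e3+HY*y/1e3+[0,0,z];print('wall',x,y,z,proj(T,X).round(1),proj(S,X).round(1))
"
python3 z.py side10 325 280 70 65 9 1.3; python3 z.py top10 375 195 50 50 12 2
```

```text
local mm [ 4.43 -0.38  5.89] F loc [-6.46 -0.22  5.24]
t 11.67 pos [ 0.591  -0.2285  0.0259] F [-6.23  1.75  5.24] gap 0.0271 q [-0.47  0.38  0.07  1.26  0.   -0.17]
REL [0.0, -0.0001, 0.0009, -0.0, 0.0004, 0.0001]
local mm [ 4.42 -0.36  5.88] F loc [-6.05  0.04  6.51]
t 11.77 pos [ 0.591  -0.2285  0.0259] F [-5.75  1.86  6.51] gap 0.027 q [-0.47  0.38  0.07  1.26  0.   -0.17]
REL [0.0, -0.0001, 0.0009, -0.0, 0.0004, 0.0002]
wall -20 15.5 0 [389.4 225.4] [346.6 318.3]
wall -20 -15.5 0 [402.8 230.1] [351.9 333.5]
wall 10 -15.5 0 [406.6 217.6] [367.7 330.1]
wall -32 21.5 0 [385.2 229.5] [339.4 316.8]
wall -32 -21.5 0 [403.8 236.1] [346.5 337.9]
wall -20 15.5 0.006 [390. 225.] [346.9 316.8]
wall -20 -15.5 0.006 [403.5 229.7] [352.2 332. ]
wall 10 -15.5 0.006 [407.4 217.1] [368.1 328.5]
wall -32 21.5 0.006 [385.8 229.1] [339.6 315.2]
wall -32 -21.5 0.006 [404.6 235.7] [346.8 336.4]
```

View pics/z_side10.png

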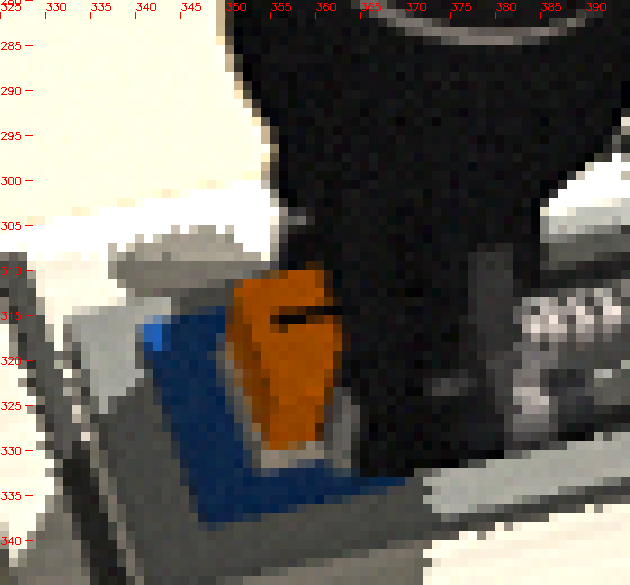

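View pics/z_top10.png

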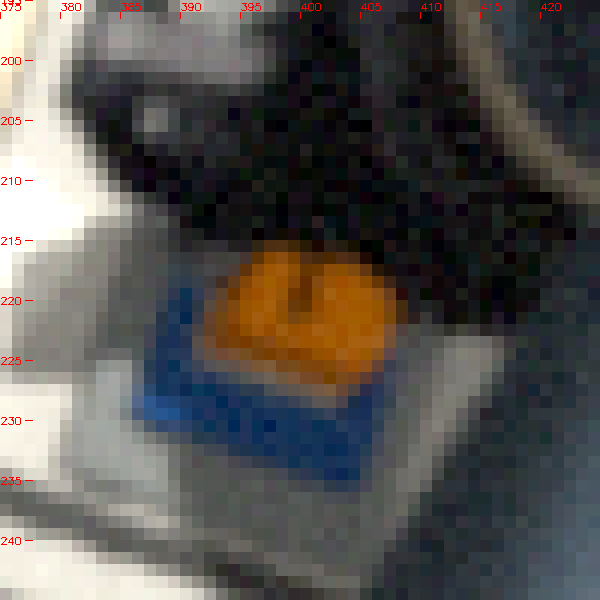

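Request:
step_arm([
  [0,0,0,0,0,0,0.028],
  [0,0,-0.0003,0,0,0,0.034],
  [0,0,-0.0003,0,0,0,0.042],
  [0,0,-0.0003,0,0,0,0.048],
  [0,0,-0.0003,0,0,0,0.048],
])

```text
time: 12.18
position: [0.592, -0.229, 0.0266]
ee_rot: [0.001, 0.153, 0.988, -0.0]
force: [-0.1, -0.5, 0.1]
finger_gap: 0.0476
```

```bash
python3 -c "
from h import *
goto(.0044,-.0005,.08)
snap('side','side11')"
python3 z.py side11 325 280 70 65 9 1.3
```

```text
local mm [ 5.53 -0.5   6.58] F loc [ 0.09 -0.5   0.14]
t 12.18 pos [ 0.592  -0.229   0.0266] F [-0.06 -0.5   0.14] gap 0.0476 q [-0.47  0.38  0.07  1.26  0.   -0.17]
REL [0.0009, -0.0, -0.0734, -0.0002, 0.0026, 0.0002]
```

View pics/z_side11.png

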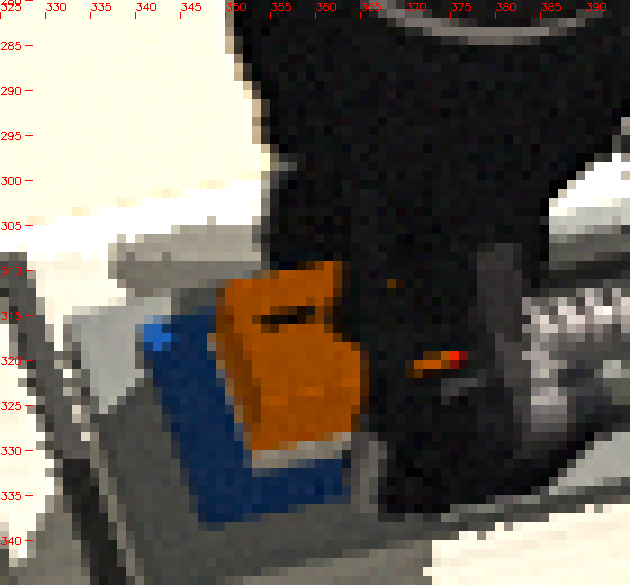

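Request:
step_arm([
  [0,0,-0.01,0,0,0,0.048],
  [0,0,-0.03,0,0,0,0.048],
  [0.001,0,-0.06,0,0,0,0.048],
  [0.002,0,-0.0734,0,0.002,0,0.02],
  [0.003,0,-0.0734,0,0.002,0,0.0],
  [0.003,0,-0.0734,0,0.002,0,0.0],
  [0.003,0,-0.0734,0,0.002,0,0.0],
  [0.003,0,-0.0734,0,0.002,0,0.0],
])

```text
time: 12.9
position: [0.5877, -0.2273, 0.0979]
ee_rot: [-0.001, 0.153, 0.988, 0.0]
force: [0.5, 0.6, 0.0]
finger_gap: -0.0002
```

```bash
python3 -c "
from h import *
snap('side','side12');snap('top','top12');goto(.002,-.0005,.034)"
python3 z.py side12 325 280 70 65 9 1.3; python3 z.py top12 375 185 50 55 11 2
```

```text
local mm [ 0.92 -0.22 77.86] F loc [ 0.36 -0.64 -0.02]
t 13.0 pos [ 0.5877 -0.2273  0.0979] F [ 0.15 -0.72 -0.02] gap -0.0 q [-0.48  0.34  0.16  1.4  -0.   -0.17]
REL [-0.0012, -0.0003, 0.0439, 0.0004, -0.0033, 0.0002]
```

View pics/z_side12.png

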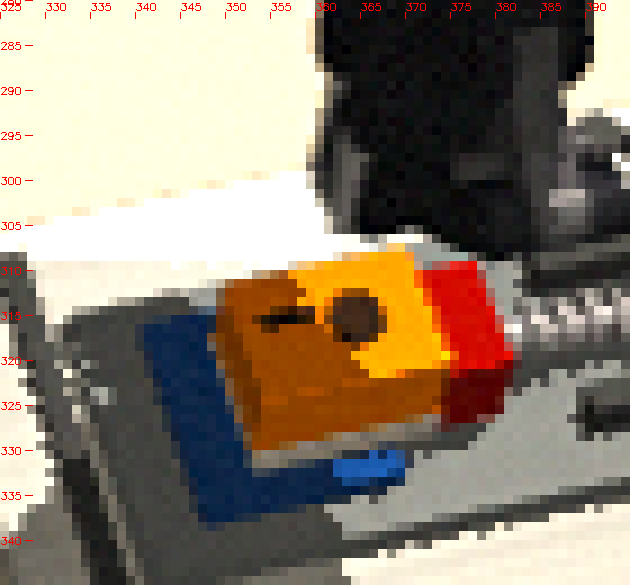

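View pics/z_top12.png

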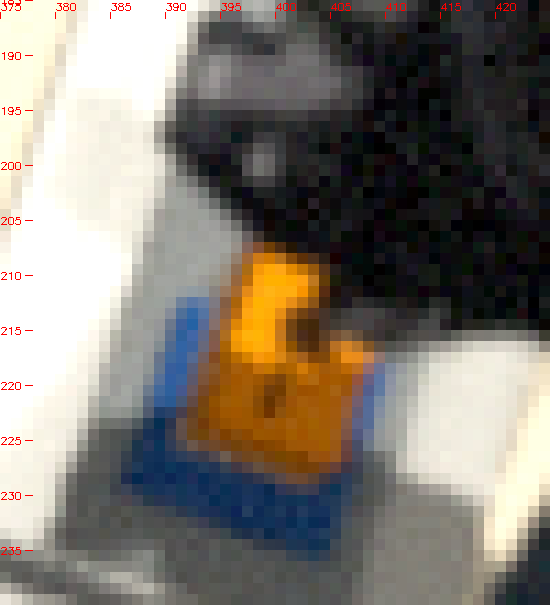

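Seated in the pocket with the jaw on it: block centred near side (360,318), jaw at (375,318). Next I press it down gently with the closed fingers.

Request:
step_arm([
  [-0.0012,-0.0003,0.015,0,-0.003,0,0],
  [-0.0012,-0.0003,0.03,0,-0.003,0,0],
  [-0.0012,-0.0003,0.042,0,-0.003,0,0],
  [-0.0012,-0.0003,0.0435,0,-0.003,0,0],
  [-0.0012,-0.0003,0.0445,0,-0.003,0,0],
  [-0.0012,-0.0003,0.0455,0,-0.003,0,0],
  [-0.0012,-0.0003,0.0465,0,-0.003,0,0],
  [-0.0012,-0.0003,0.0465,0,-0.003,0,0],
])

```text
time: 13.67
position: [0.589, -0.2281, 0.052]
ee_rot: [0.0, 0.153, 0.988, 0.0]
force: [0.4, 0.1, -0.5]
finger_gap: 0.0003
```

```bash
python3 -c "
from h import *
goto(.002,-.0005,.030)"
```

```text
local mm [ 2.38 -0.6  31.98] F loc [ 0.37  0.27 -0.53]
t 13.67 pos [ 0.589  -0.2281  0.052 ] F [ 0.44  0.15 -0.53] gap 0.0003 q [-0.48  0.35  0.1   1.31  0.   -0.17]
REL [0.0004, 0.0001, 0.002, 0.0002, 0.0007, 0.0002]
```

Request:
step_arm([
  [0.0004,0,0.0008,0,0,0,0],
  [0.0004,0,0.0016,0,0,0,0],
  [0.0004,0,0.0022,0,0,0,0],
  [0.0004,0,0.0022,0,0,0,0],
  [0.0004,0,0.0022,0,0,0,0],
])

```text
time: 14.08
position: [0.5889, -0.2281, 0.0502]
ee_rot: [0.001, 0.153, 0.988, -0.0]
force: [-0.5, -0.6, 1.0]
finger_gap: -0.0
```

```bash
python3 -c "
from h import *
goto(.002,-.0005,.030)"
```

```text
local mm [ 2.33 -0.64 30.19] F loc [-0.25 -0.7   1.02]
t 14.08 pos [ 0.5889 -0.2281  0.0502] F [-0.45 -0.59  1.02] gap -0.0 q [-0.48  0.35  0.09  1.31  0.   -0.17]
REL [0.0003, 0.0001, 0.0002, 0.0001, 0.0015, 0.0002]
```

Request:
step_arm([
  [0,0,0.001,0,0,0,0],
  [0,0,0.002,0,0,0,0],
  [0,0,0.003,0,0,0,0],
  [0,0,0.003,0,0,0,0],
  [0,0,0.003,0,0,0,0],
])

```text
time: 14.5
position: [0.5891, -0.2282, 0.05]
ee_rot: [0.001, 0.153, 0.988, -0.0]
force: [-3.8, 1.8, 10.0]
finger_gap: -0.0006
```

```bash
python3 -c "
from h import *
goto(.002,-.0005,.030)"
```

```text
local mm [ 2.48 -0.66 30.02] F loc [-4.21  0.6   9.97]
t 14.5 pos [ 0.5891 -0.2282  0.05  ] F [-3.83  1.84  9.97] gap -0.0006 q [-0.48  0.35  0.09  1.3   0.   -0.17]
REL [0.0005, 0.0002, 0.0, -0.0003, 0.0028, 0.0003]
```

Request:
step_arm([
  [0.0015,0,0.002,0,0,0,0],
  [0.003,0,0.003,0,0,0,0],
  [0.003,0,0.003,0,0,0,0],
])

```text
time: 14.75
position: [0.5888, -0.2281, 0.0501]
ee_rot: [0.005, 0.153, 0.988, -0.001]
force: [1.2, 0.6, 7.5]
finger_gap: 0.0002
```

```bash
python3 -c "
from h import *
goto(.002,-.0005,.030)"
```

```text
local mm [ 2.22 -0.71 30.06] F loc [0.95 0.94 7.52]
t 14.75 pos [ 0.5888 -0.2281  0.0501] F [1.19 0.61 7.52] gap 0.0002 q [-0.48  0.35  0.08  1.3   0.   -0.17]
REL [0.0002, 0.0002, 0.0001, -0.0005, 0.0098, 0.0005]
```

Good: it is pressed with almost no drag. Now I lift straight up and back away to look.

Request:
step_arm([
  [0,0,-0.003,0,0,0,0],
  [0,0,-0.02,0,0.005,0,0],
  [0,0,-0.05,0,0.01,0,0],
  [0,0,-0.09,0,0.01,0,0],
  [0.04,0.04,-0.12,0,0.01,0,0],
  [0.08,0.08,-0.15,0,0.01,0,0],
  [0.12,0.12,-0.15,0,0.01,0,0],
  [0.16,0.15,-0.15,0,0.01,0,0],
  [0.2,0.2,-0.15,0,0.01,0,0],
  [0.2,0.2,-0.15,0,0.01,0,0],
  [0.2,0.2,-0.15,0,0.01,0,0],
])

```text
time: 15.67
position: [0.4566, 0.0226, 0.1975]
ee_rot: [-0.0, 0.153, 0.988, -0.0]
force: [1.8, 1.7, 0.1]
finger_gap: 0.0001
```

```bash
python3 -c "
from h import *
s=snap('side','side13');t=snap('top','top13');print(bot.get_obs()['position'])
for nm,s in(('T',t),('S',s)):
  for lab,pts in(('blk top',[(-20,14,30),(-20,-14,30),(20,14,30),(20,-14,30)]),('stop in top',[(-20,15.5,6),(-20,-15.5,6)])):
    for p in pts: print(nm,lab,p,proj(s,PK+HX*p[0]/1e3+HY*p[1]/1e3+[0,0,p[2]/1e3]).round(1))
"
python3 z.py side13 325 290 70 60 10 1.3; python3 z.py top13 375 180 55 65 9 1.8
```

```text
[0.45535863 0.02566174 0.19819686]
T blk top (-20, 14, 30) [393.5 223.4]
T blk top (-20, -14, 30) [406.  227.7]
T blk top (20, 14, 30) [398.8 206.3]
T blk top (20, -14, 30) [411.3 210.5]
T stop in top (-20, 15.5, 6) [390. 225.]
T stop in top (-20, -15.5, 6) [403.5 229.7]
S blk top (-20, 14, 30) [348.4 311. ]
S blk top (-20, -14, 30) [353.3 324.9]
S blk top (20, 14, 30) [369.5 306.5]
S blk top (20, -14, 30) [374.9 320.2]
S stop in top (-20, 15.5, 6) [346.9 316.8]
S stop in top (-20, -15.5, 6) [352.2 332. ]
```

View pics/z_side13.png

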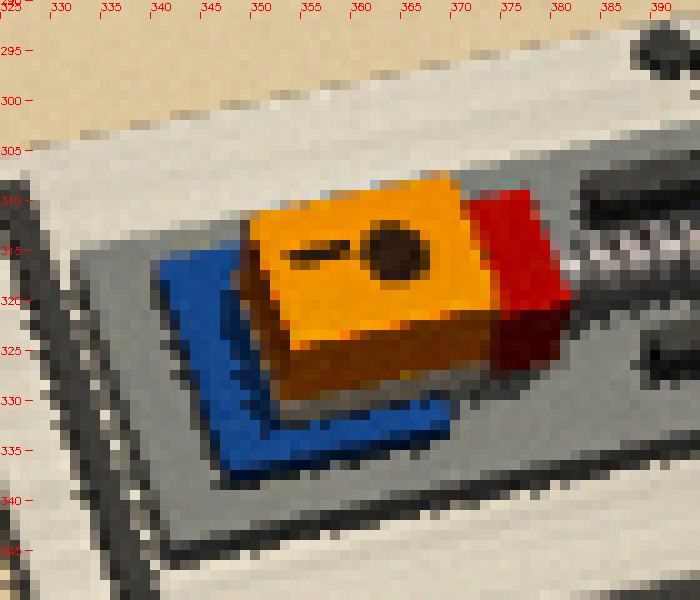

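View pics/z_top13.png

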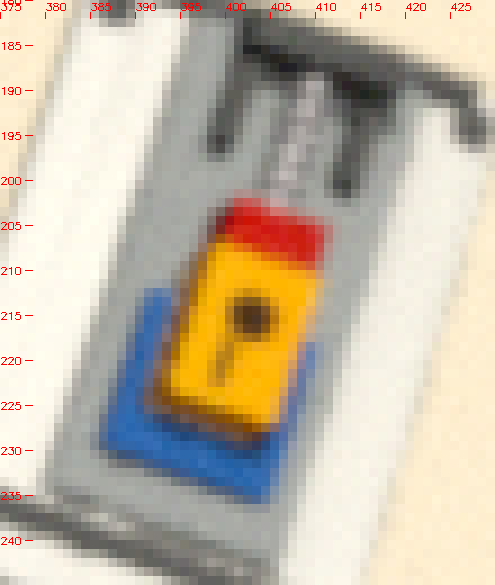

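View pics/top13.png

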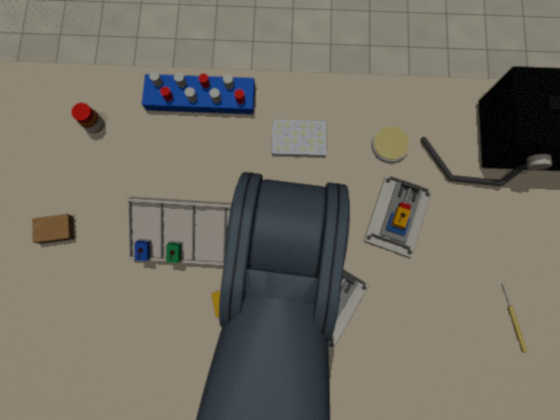

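View pics/side13.png

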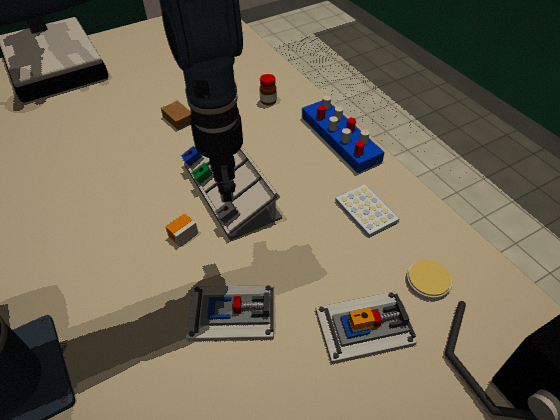

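Run:
```python
from h import *
A=dict(np.load('pics/side0.npz'))['image'];B=dict(np.load('pics/side13.npz'))['image']
def red(i): 
    m=hmask(i,(0,200,90),(5,255,255),(360,300,395,335)); c=cv2.findContours(m,cv2.RETR_EXTERNAL,cv2.CHAIN_APPROX_NONE)[0]; c=max(c,key=cv2.contourArea)[:,0]; return c.max(0),c[c[:,0].argmax()],c[c[:,1].argmin()]
print(red(A),red(B))
S=dict(np.load('pics/side0.npz'))
a=PK+HX*.030+[0,0,.024]; print(proj(S,a),proj(S,a+HX*.004))
for r in (314,316,318): 
  print([tuple(A[r,c]) for c in range(374,384)][:10]); print([tuple(B[r,c]) for c in range(374,384)])
```

```text
(array([379, 321], dtype=int32), array([379, 320], dtype=int32), array([370, 310], dtype=int32)) (array([381, 321], dtype=int32), array([381, 319], dtype=int32), array([375, 309], dtype=int32))
[376.9772047  313.80188829] [379.07860221 313.35202522]
[(np.uint8(117), np.uint8(1), np.uint8(0)), (np.uint8(118), np.uint8(1), np.uint8(0)), (np.uint8(120), np.uint8(0), np.uint8(0)), (np.uint8(103), np.uint8(36), np.uint8(30)), (np.uint8(83), np.uint8(80), np.uint8(77)), (np.uint8(88), np.uint8(89), np.uint8(84)), (np.uint8(51), np.uint8(49), np.uint8(48)), (np.uint8(59), np.uint8(57), np.uint8(54)), (np.uint8(86), np.uint8(83), np.uint8(77)), (np.uint8(49), np.uint8(49), np.uint8(47))]
[(np.uint8(135), np.uint8(4), np.uint8(2)), (np.uint8(134), np.uint8(4), np.uint8(0)), (np.uint8(135), np.uint8(3), np.uint8(0)), (np.uint8(130), np.uint8(0), np.uint8(0)), (np.uint8(129), np.uint8(0), np.uint8(0)), (np.uint8(142), np.uint8(3), np.uint8(0)), (np.uint8(113), np.uint8(93), np.uint8(92)), (np.uint8(100), np.uint8(101), np.uint8(96)), (np.uint8(56), np.uint8(55), np.uint8(54)), (np.uint8(72), np
[... 1093 characters left out ...]
 (np.uint8(118), np.uint8(0), np.uint8(0)), (np.uint8(93), np.uint8(42), np.uint8(40)), (np.uint8(70), np.uint8(64), np.uint8(58)), (np.uint8(49), np.uint8(47), np.uint8(45)), (np.uint8(54), np.uint8(49), np.uint8(49)), (np.uint8(69), np.uint8(69), np.uint8(65))]
[(np.uint8(146), np.uint8(57), np.uint8(0)), (np.uint8(134), np.uint8(7), np.uint8(0)), (np.uint8(134), np.uint8(3), np.uint8(0)), (np.uint8(135), np.uint8(10), np.uint8(2)), (np.uint8(132), np.uint8(1), np.uint8(0)), (np.uint8(134), np.uint8(0), np.uint8(0)), (np.uint8(137), np.uint8(2), np.uint8(0)), (np.uint8(125), np.uint8(47), np.uint8(43)), (np.uint8(85), np.uint8(73), np.uint8(69)), (np.uint8(44), np.uint8(46), np.uint8(44))]
```

```bash
python3 -c "
from h import *
print(job.close_job(), bot.get_obs()['time'])"
```

```text
the job is handed in; nothing more can be done
the job is handed in; nothing more can be done
```

The amber block is in the farther holder's pocket, coloured face up, flat on the floor, with the red jaw holding it against the blue stop. I handed the job in at about 16 s of the 70 s limit.

I gripped the block across its width, tilted with the rack, then pushed the jaw back about 6 mm with the block's end. I lowered it into the pocket, released it, and pressed it down with the closed fingers at about 10 N.

**Last checks**
- **Height:** when pressed, the block's top stopped firmly at 30.0 mm above the pocket floor, which is the block's full height.
- **Position:** in the side view the top-face corners match those computed for a seated, square block to within about 1.5 pixels, and the end lies along the stop.
- **Jaw:** it has moved about 2.1 to 2.5 pixels, or 4 to 4.5 mm, against 4 mm expected.
- **Bystanders:** the other three blocks, the well plate and the dish look unmoved by eye. In the last top view the arm hid the grey block, so I judged that one from the side view only.

**What disagreed**
- **Sideways position:** before lowering, the two cameras differed by 2 to 3 mm on where the block sat across the pocket. I took the middle, and it went in without touching the walls.
- **Grip height:** the grip was about 3 to 5 mm lower on the block than I had estimated. The fingertips stopped close to wall-top height during the set-down, at about 6 N.

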